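Nip the paint tin in the stirring clamp and leave it locked

ROBOT

A 6-joint arm with a two-finger parallel gripper is mounted at the origin on a cart in front of the work surface, level with it; the furniture and walls round the work are solid. World frame = base frame: x ahead of the robot, y to its left, z up, the work surface at z = 0. Lengths are in m, angles in rad, forces in N, time in s.
With the tool pointing down it reaches from about 0.35 to 0.925 m from the base axis. Payload 6.4 kg.
Tool frame: the origin (TCP) lies on the centre line of the jaws, within the pads' length; the fingertips stand 11 mm ahead of it and the grasp point (between the pads) lies 8 mm behind it; z points along the fingers, y is the direction in which the jaws open and shut (so a half turn about z gives the same grasp; the last joint's range is limited). The gripper opens to 94 mm and grips with 3 to 60 N. Pads are 16 mm wide; open, the fingers measure 119 mm over their backs; the gripper's body (75 mm by 177 mm) begins 78 mm behind the grasp point.
Start: joints at [-1.33, 0.245, 1.558, -0, 1.339, -0.174], TCP at [0.262, -0.595, 0.216] pointing down, gripper open.
Joint ranges: [-3.13, 3.13], [-1.02, 2.26], [0.13, 2.54], [-0.95, 4.09], [0.21, 2.88], [-2.74, 2.74]. Speed limits (rad/s): [2.57, 2.57, 3.14, 3.14, 3.14, 3.14].

INTERFACE

Orientations are given as [roll, pitch, yaw] about the fixed x, y, z axes, in that order (R = Rz(yaw) Ry(pitch) Rx(roll)).
In Python, from station import state, eyes, bot gives the robot as it stands. The module is installed in compiled form; this text tells all that it offers.
- The arm moves only by the tool arm_command, never from a script. Its argument "moves" is a list of rows, each an object with "slide": the shift along the tool's x, y, z in m, a list of three; "angular": the turn, a rotation vector about the tool's x, y, z in degrees, a list of three; "gripper": the opening, from 0 (shut) to 1 (fully open). In form: [{"slide": [tx, ty, tz], "angular": [ax, ay, az], "gripper": gripper}, ...]. A call has exactly 10 rows; each row is the pose to reach, as a shift and turn from the pose measured when the call began, along the tool's axes at that moment; what a row does not reach only later rows make up. A row lasts 1/12 s, in which the tool goes at most 41.7 mm and 7.16 degrees, less where a joint would pass 70% of its speed; a pose out of reach is approached as far as the arm can. A call with a gripper value outside its range is refused whole. The fingers move at their own pace and stop on an object; the grip force is fixed at half the most. Time passes only in rows, so rows that repeat a pose let the fingers close, or fill a call up. It gives the time, the measured TCP pose, the force and the opening at its end, in the units of the state.
- state(): the state, without advancing time (a new reading comes with each control period).
- eyes.capture(name): name is "scene" or "top"; returns the picture (480x640x3 uint8, blue, green, red); there is no depth.
- eyes.camera_info(name): a dict with "fx", "fy", "cx", "cy" (pixels), "k1" (the pictures are not rectified: a ray, as slopes to the right and down, at radius r is drawn at 1 + k1 r^2 times it, then the intrinsics apply), "extrinsics" (4x4, takes a point from camera to world coordinates). Camera axes: x right, y down, z forward; pixel columns grow to the right and rows downward; lengths in m; the calibration is good to about 2 mm. A picture is of the moment at which its call begins. camera_info takes no time and is no camera call.
- bot.close_job(): hands the job in, once; it reports no verdict.
The state is a dict: "t": time; "joints": joint angles; "joint_vel": joint speeds; "effort": joint torques, N m; "eef_pos": TCP position; "eef_rot": TCP orientation; "wrist_force": force on the tool from outside, world axes, zero at the start; "ft_torque": the same for the moment, N m; "finger_gap": finger opening in m.
Only numpy, scipy, OpenCV 4.12 (cv2) and the standard library are available. Lean on these libraries where they do the work, as an engineer would, in place of code of your own. Each camera call takes 0.05 s, during which the arm holds its last target.

TASK

The small paint tin stands loose in the bench clamp and is about to be stirred by machine. Pinch in both release tabs of the clamp's knob and, keeping them in, turn the knob clockwise until you feel the foot press firmly on the tin, about 20 N, and never so hard that it dents (over 30 N). Then let go, so that both tabs spring out and lock the knob there, with the tin left upright and held in the clamp and the lid, bottle and marker beside it undisturbed.

Things in the scene. Friction and masses are not known exactly. Their poses are not given: they have to be found in the camera images.
- stir_clamp: bench clamp bolted to the worktop: bed 304x104x8 mm, gear housing 84x96 mm and 38 mm high, round lock ring (radius 50, top 54 mm high), fixed vee jaw (top 76 mm high) at the far end. Origin under the knob axis on the worktop; its x axis points from the knob along the clamp to the tin, z up. The vee touches the tin at its far side
- clamp_rack: sliding steel rack with a crosshead (54 mm wide, 62 mm high, 66 to 78 mm from the knob axis) that carries the clamp foot; x toward the tin. It moves 26 mm toward the tin per radian of knob. The foot, a 30 mm rubber disc 46 mm up, stands on a screw set anew each time: its gap to the tin is 2 to 26 mm, not measured. The foot is sprung: 3 N per mm after it touches
- lock_knob (a joint): clamp knob on a vertical axis, rad: 0 at the start, grows as the knob turns clockwise seen from above, stop at 1.6. Locked both ways, every 0.087 rad, unless BOTH tabs are in. Turning it takes about 0.04 N m of friction plus 0.026 N m for each newton of foot force (10 N: 0.30, 20 N: 0.56, 30 N: 0.82). Let go, it backs off by up to one tooth (0.087 rad, 7 N) until the pawls drop in
- knob_grip (a point): point on the knob's axis, 80 mm above the worktop, at the middle height of the tabs. Its x axis runs across the tabs (the line along which to pinch), z up, and turns with the knob. The knob's black core between the tabs is a bar 24 mm thick (x), 54 mm wide (y), top 94 mm above the worktop
- tab_a_face (a point): middle of the outer face of release tab A, 80 mm above the worktop: a grey ribbed upright paddle 30 mm wide, 6 mm thick, 58 to 98 mm above the worktop, on the +x side of the knob_grip frame, 24 mm from the knob axis. Moves in with the tab
- tab_b_face (a point): middle of the outer face of release tab B, the same on the opposite (-x) side; 48 mm over both tabs when out, 38 mm when both are fully in
- tab_a (a joint): how far tab A is pinched in, m: 0 out (locked when between the teeth), 0.005 fully in at its stop. Its spring pushes out with 6 N at 0 and 12 N fully in. The pawl is clear of the lock ring from about 0.0025; pinch to over 0.003
- tab_b (a joint): how far tab B is pinched in, m: the same as tab A
- tin: open small paint tin, 91 mm wide and 98 mm high, 0.4 to 0.85 kg, standing loose on the clamp's bed between foot and vee; origin at the centre of its underside, z up. Its wall dents when the foot presses with more than 30 N; under 10 N it would turn with the stirrer
- tin_seat (a point): where the centre of the tin's underside lies when the tin is home in the vee: 175 mm from the knob axis along the clamp, on the bed's top, 8 mm above the worktop
- mix_can: big mixing can standing at the left of the worktop near the robot, not part of the job: about 310x230 mm and 370 mm high; pass over it. Origin at the centre of its underside
- lid_by: bystander: lid of a tin lying flat, 93 mm wide, 7 mm high; origin at the centre of its underside
- toner_by: bystander: small dropper bottle standing, 42 mm wide, 106 mm high; origin at the centre of its underside
- marker_by: bystander: felt marker lying on the worktop, 140x16x18 mm; origin under its middle
Mind the look-alikes: they are no part of the job. Leave any purple look-alike of the tin alone.

How it is judged:
On the way, in this order (a step that is already met when the one before it is completed fails the run):
1. both release tabs are pinched in (3 mm or more of their 5 mm) (value of joint each of tab_a, tab_b above 0.003 m), for 0.1 s.
2. with the tabs pinched, the knob is turned until the foot presses the tin with at least 10 N (contact force between clamp_rack and tin above 10 N and value of joint each of tab_a, tab_b above 0.002 m), for 0.1 s.
At the end, for the whole second after the job is handed in: the clamp foot presses the tin with 10 to 30 N, both tabs are sprung out to within 1 mm (pawls in the lock ring), and the tin stands upright (within 0.06 rad) and at rest in the vee, within 6 mm of its seat (contact force between clamp_rack and tin between 10 and 30 N and value of joint each of tab_a, tab_b below 0.001 m and angle between tin's own z axis and vertical below 0.06 rad and horizontal distance between tin and tin_seat below 0.006 m and angular speed of tin below 0.05 rad/s); the robot touches nothing.
It fails at once if the foot presses the tin with more than 30 N (dented) (contact force between clamp_rack and tin above 30 N).
It fails at once if a bystander is moved more than 20 mm (distance of any of lid_by, toner_by, marker_by from where it was at the start of the episode above 0.02 m).
It also fails if it takes over 59 s, if anything falls off the work surface, if the arm or the gripper's body presses on something with over 40 N, if the wrist force passes 120 N, or if a joint passes its speed limit or range.

## Working session

There is one attempt and no reset: what is moved stays moved. The work goes in short steps, Python scripts to look and compute and a tool call to move; the robot and the scene stay as the last step left them, time stands still between calls to the robot, and variables do not carry over. Pictures are saved under pics/ and viewed, and the job is handed in when it is done.

Besides the shell and the picture viewer there is one more tool, called after "Request:" as name(argument=value, ...), one argument or row to a line, values as JSON. arm_command: Moves the arm, as the interface text tells. Its arguments: {"type":"object","properties":{"moves":{"type":"array","items":{"type":"object","properties":{"slide":{"type":"array","items":{"type":"number"}},"angular":{"type":"array","items":{"type":"number"}},"gripper":{"type":"number"}}}}},"required":["moves"]}

```bash
mkdir -p pics
python3 - <<'E'
from station import state, eyes, bot
import cv2
for n in("scene","top"):
    cv2.imwrite(f"pics/{n}0.png",eyes.capture(n)); print(n,eyes.camera_info(n))
print(state())
E
```

```text
scene {'fx': 492.80316935917716, 'fy': 492.80316935917716, 'cx': 326.57123493680757, 'cy': 241.97935203227271, 'k1': -0.018223276811705085, 'extrinsics': array([[-0.66171297, -0.44898964,  0.60045337, -0.47246655],
       [-0.74951285,  0.37568838, -0.54505846,  0.9929064 ],
       [ 0.01914225, -0.81071977, -0.58512138,  1.02971416],
       [ 0.        ,  0.        ,  0.        ,  1.        ]])}
top {'fx': 473.831848719051, 'fy': 473.831848719051, 'cx': 319.1379095194655, 'cy': 246.67130433171747, 'k1': 0.001027817779711485, 'extrinsics': array([[ 0.0103726 , -0.98861786,  0.15009041,  0.33711635],
       [-0.99982502, -0.00791712,  0.01694832,  0.09257257],
       [-0.01556713, -0.15023994, -0.988527  ,  1.29606001],
       [ 0.        ,  0.        ,  0.        ,  1.        ]])}
{'t': 0.1, 'joints': array([-1.33013521e+00,  2.45751002e-01,  1.55883540e+00, -1.09983220e-05,
        1.33868352e+00, -1.74096135e-01]), 'joint_vel': array([-0.00014328, -0.00210927, -0.0023594 ,  0.00105966,  0.00046868,
        0.00049989]), 'effort': array([-2.53829546e-05, -4.16916311e+01, -3.15525305e+01,  6.86603528e-02,
        3.09806911e-02, -5.07086452e-05]), 'eef_pos': array([ 0.26181398, -0.59439761,  0.21548169]), 'eef_rot': array([-3.13993889e+00, -2.79995730e-04,  4.14759558e-01]), 'wrist_force': array([ 0.2743724 , -0.58639687,  0.24364858]), 'ft_torque': array([-0.00689553,  0.02598229,  0.01964987]), 'finger_gap': 0.09362803629572099}
```

View pics/scene0.png

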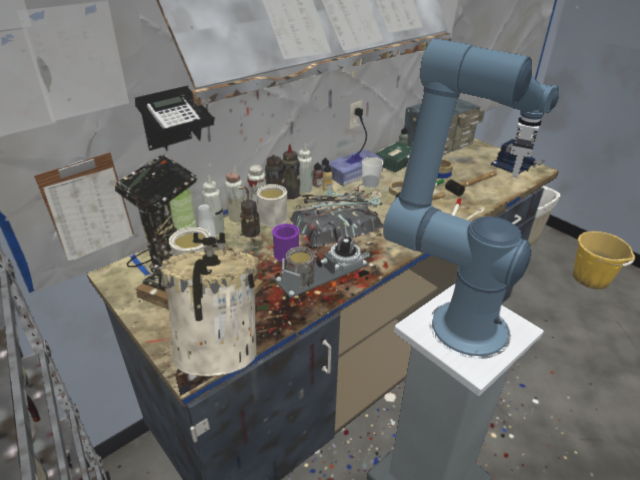

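View pics/top0.png

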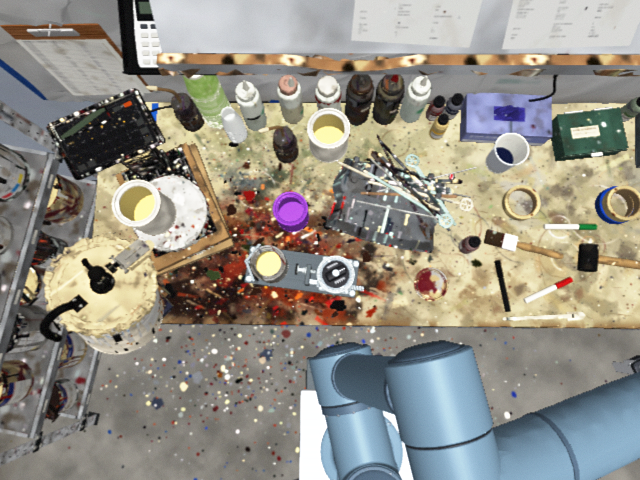

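Run:
```python
import cv2
a=cv2.imread("pics/top0.png")[225:315,225:385]; cv2.imwrite("pics/topc.png",cv2.resize(a,None,fx=5,fy=5,interpolation=cv2.INTER_CUBIC))
a=cv2.imread("pics/scene0.png")[220:310,265:385]; cv2.imwrite("pics/scenec.png",cv2.resize(a,None,fx=6,fy=6,interpolation=cv2.INTER_CUBIC))
```

```text
(no output)
```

View pics/topc.png

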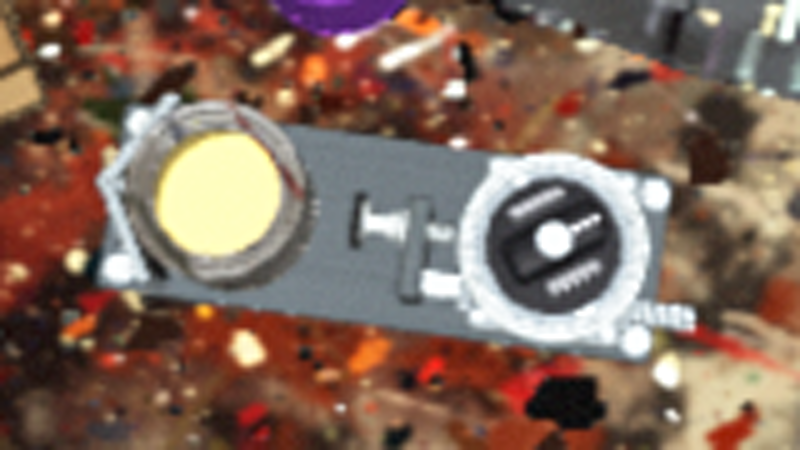

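View pics/scenec.png

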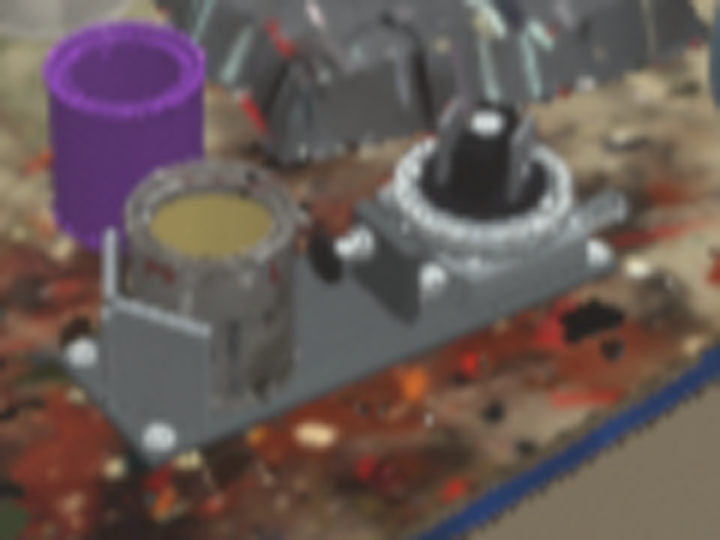

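```bash
cat > h.py <<'E'
import numpy as np, cv2
from station import state, eyes, bot
from scipy.optimize import least_squares
C={n:eyes.camera_info(n) for n in("scene","top")}
def ray(n,p):
    c=C[n]; d=np.array([(p[0]-c["cx"])/c["fx"],(p[1]-c["cy"])/c["fy"]]); u=d.copy()
    for _ in range(20): u=d/(1+c["k1"]*(u@u))
    E=c["extrinsics"]; v=E[:3,:3]@np.array([u[0],u[1],1]); return E[:3,3],v/np.linalg.norm(v)
def atz(n,p,z):
    o,v=ray(n,p); return o+v*(z-o[2])/v[2]
def tri(ps,pt):
    A=np.zeros((3,3));b=np.zeros(3);
    R=[ray("scene",ps),ray("top",pt)]
    for o,v in R:
        P=np.eye(3)-np.outer(v,v);A+=P;b+=P@o
    x=np.linalg.solve(A,b); return x,[np.linalg.norm((np.eye(3)-np.outer(v,v))@(x-o)) for o,v in R]
def proj(n,X):
    c=C[n];E=c["extrinsics"]; q=E[:3,:3].T@(np.asarray(X)-E[:3,3]);u=q[:2]/q[2];u=u*(1+c["k1"]*(u@u))
    return np.array([u[0]*c["fx"]+c["cx"],u[1]*c["fy"]+c["cy"]])
E
python3 - <<'E'
from h import *
a=cv2.imread("pics/top0.png")[250:300,312:367]; cv2.imwrite("pics/topk.png",cv2.resize(a,None,fx=12,fy=12,interpolation=cv2.INTER_CUBIC))
a=cv2.imread("pics/scene0.png")[230:275,320:375]; cv2.imwrite("pics/scenek.png",cv2.resize(a,None,fx=12,fy=12,interpolation=cv2.INTER_CUBIC))
a=cv2.imread("pics/top0.png")[240:290,240:320]; cv2.imwrite("pics/topt.png",cv2.resize(a,None,fx=10,fy=10,interpolation=cv2.INTER_CUBIC))
E
```

```text
(no output)
```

View pics/topk.png

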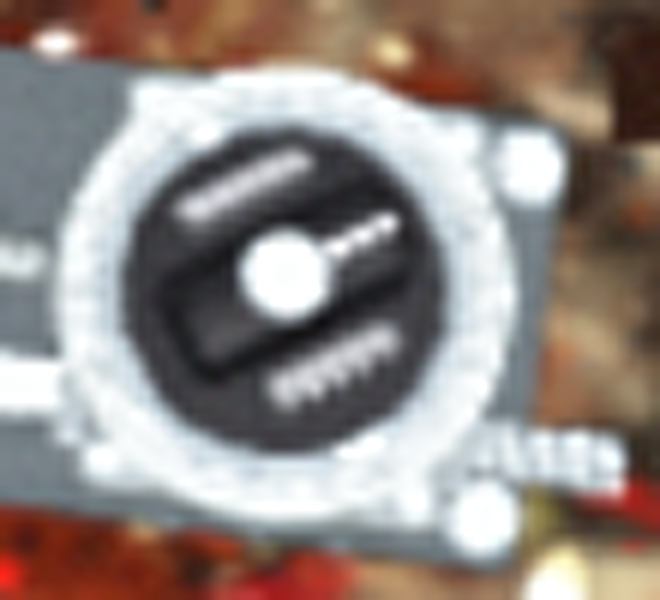

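View pics/scenek.png

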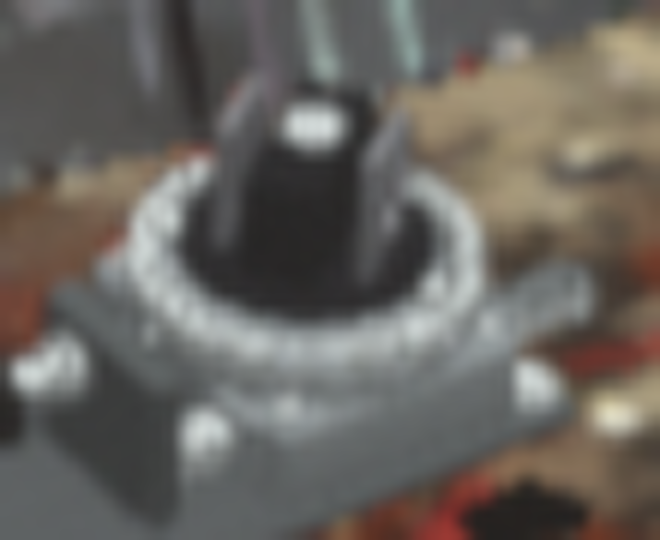

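View pics/topt.png

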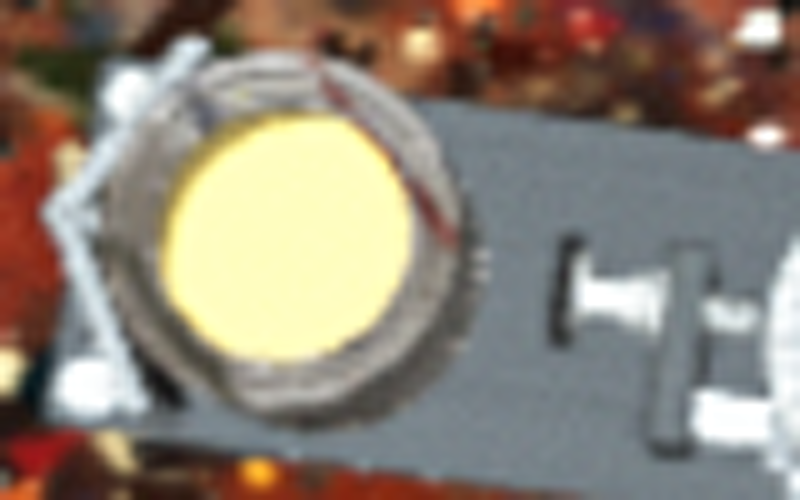

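Run:
```python
from h import *
t=lambda x,y:(312+(x+.5)/12-.5,250+(y+.5)/12-.5)
s=lambda x,y:(320+(x+.5)/12-.5,230+(y+.5)/12-.5)
u=lambda x,y:(240+(x+.5)/10-.5,240+(y+.5)/10-.5)
print("cap",tri(s(314,124),t(284,277)))
for p in[(185,212),(310,158),(275,385),(390,335),(248,185),(333,360)]: print("tab",p,atz("top",t(*p),.098))
print("ring c", atz("top",t(286,292),.054), atz("scene",s(307,255),.054))
print("tabs scene tops", atz("scene",s(255,85),.098),atz("scene",s(390,120),.098))
# bed bolts
print("bolts",atz("top",t(530,165),.012),atz("top",t(482,518),.012),atz("top",u(127,93),.012),atz("top",u(85,387),.012))
print("vee apex/ends",atz("top",u(55,213),.076),atz("top",u(195,45),.076),atz("top",u(133,403),.076))
print("tin rim c",atz("top",u(284,238),.098), "foot face",atz("top",u(555,292),.046),"crosshead",atz("top",u(683,345),.062))
print("tin base edge right", atz("top",u(485,270),.046))
```

```text
cap (array([0.45203294, 0.0710995 , 0.09911824]), [np.float64(0.000882122607921236), np.float64(0.0008821226079211883)])
tab (185, 212) [0.46641132 0.0926971  0.098     ]
tab (310, 158) [0.47814116 0.06630119 0.098     ]
tab (275, 385) [0.42995281 0.07345025 0.098     ]
tab (390, 335) [0.44072245 0.04926628 0.098     ]
tab (248, 185) [0.47227395 0.07940046 0.098     ]
tab (333, 360) [0.43533587 0.06125901 0.098     ]
ring c [0.45375168 0.07045285 0.054     ] [0.45211076 0.06987769 0.054     ]
tabs scene tops [0.4762012  0.06926949 0.098     ] [0.44053816 0.05230144 0.098     ]
bolts [0.48709218 0.01450226 0.012     ] [0.40712715 0.02538187 0.012     ] [0.5245574  0.29818464 0.012     ] [0.44364739 0.30707752 0.012     ]
vee apex/ends [0.48354308 0.30569641 0.076     ] [0.52802934 0.27053446 0.076     ] [0.43431294 0.2838222  0.076     ]
tin rim c [0.47498503 0.24312984 0.098     ] foot face [0.46717923 0.17728085 0.046     ] crosshead [0.45190113 0.14247437 0.062     ]
tin base edge right [0.47288163 0.1959851  0.046     ]
```

Request:
arm_command(
  moves=[
    {"slide": [0.022, -0.0265, 0], "angular": [0, 0, -4.6], "gripper": 1},
    {"slide": [0.044, -0.053, 0], "angular": [0, 0, -9.2], "gripper": 1},
    {"slide": [0.066, -0.0795, 0], "angular": [0, 0, -13.8], "gripper": 1},
    {"slide": [0.088, -0.106, 0], "angular": [0, 0, -18.4], "gripper": 1},
    {"slide": [0.11, -0.1325, 0], "angular": [0, 0, -23], "gripper": 1},
    {"slide": [0.132, -0.159, 0], "angular": [0, 0, -27.6], "gripper": 1},
    {"slide": [0.154, -0.1855, 0], "angular": [0, 0, -32.2], "gripper": 1},
    {"slide": [0.176, -0.212, 0], "angular": [0, 0, -36.8], "gripper": 1},
    {"slide": [0.198, -0.2385, 0], "angular": [0, 0, -41.4], "gripper": 1},
    {"slide": [0.22, -0.265, 0], "angular": [0, 0, -46], "gripper": 1},
  ],
)

```text
t: 0.93
eef_pos: [0.3563, -0.2614, 0.2156]
eef_rot: [-3.14, -0.002, 1.221]
wrist_force: [0.8, 0.4, -0.4]
finger_gap: 0.0937
```

```bash
cat >> h.py <<'E'
from scipy.spatial.transform import Rotation as Ro
def togo(p,yawdeg):
    s=state(); R=Ro.from_euler('xyz',s["eef_rot"])
    T=Ro.from_euler('xyz',[np.pi,0,np.radians(yawdeg)])
    print("slide",np.round(R.inv().apply(np.array(p)-s["eef_pos"]),4),"ang",np.round((R.inv()*T).as_rotvec(degrees=True),2),"pos",np.round(s["eef_pos"],4),"rot",np.round(np.degrees(s["eef_rot"]),2),"t",s["t"],"F",np.round(s["wrist_force"],2),"M",np.round(s["ft_torque"],3),"gap",round(s["finger_gap"],4))
E
python3 -c "
from h import *
togo([.4535,.0705,.20],115)"
```

```text
slide [ 0.345  -0.0224  0.0162] ang [-3.000e-02 -1.300e-01 -4.504e+01] pos [ 0.3563 -0.2614  0.2156] rot [-1.7992e+02 -1.0000e-01  6.9960e+01] t 0.9333 F [ 0.82  0.44 -0.4 ] M [-0.048 -0.089  0.003] gap 0.0937
```

Request:
arm_command(
  moves=[
    {"slide": [0.0345, -0.0022, 0], "angular": [0, 0, -4.5], "gripper": 1},
    {"slide": [0.069, -0.0045, 0], "angular": [0, 0, -9], "gripper": 1},
    {"slide": [0.1035, -0.0067, 0], "angular": [0, 0, -13.5], "gripper": 1},
    {"slide": [0.138, -0.009, 0], "angular": [0, 0, -18], "gripper": 1},
    {"slide": [0.1725, -0.0112, 0], "angular": [0, 0, -22.5], "gripper": 1},
    {"slide": [0.207, -0.0134, 0], "angular": [0, 0, -27], "gripper": 1},
    {"slide": [0.2415, -0.0157, 0.003], "angular": [0, 0, -31.5], "gripper": 1},
    {"slide": [0.276, -0.018, 0.006], "angular": [0, 0, -36], "gripper": 1},
    {"slide": [0.3105, -0.02, 0.011], "angular": [0, -0.1, -40.5], "gripper": 1},
    {"slide": [0.345, -0.0224, 0.016], "angular": [0, -0.13, -45], "gripper": 1},
  ],
)

```text
t: 1.77
eef_pos: [0.4534, 0.0723, 0.1999]
eef_rot: [-3.141, 0.0, 2.011]
wrist_force: [1.4, -0.3, -0.7]
finger_gap: 0.0939
```

Run:
```python
from h import *
togo([.4535,.0705,.072],115)
a=eyes.capture("top");b=eyes.capture("scene")
cv2.imwrite("pics/t1.png",cv2.resize(a[200:350,200:400],None,fx=4,fy=4,interpolation=cv2.INTER_CUBIC))
cv2.imwrite("pics/s1.png",cv2.resize(b[180:300,260:420],None,fx=5,fy=5,interpolation=cv2.INTER_CUBIC))
```

```text
slide [-0.0017 -0.0007  0.1279] ang [-0.02  0.01  0.2 ] pos [0.4534 0.0723 0.1999] rot [-1.7998e+02  1.0000e-02  1.1520e+02] t 1.7667 F [ 1.36 -0.34 -0.66] M [-0.06  -0.113 -0.02 ] gap 0.0939
```

View pics/t1.png

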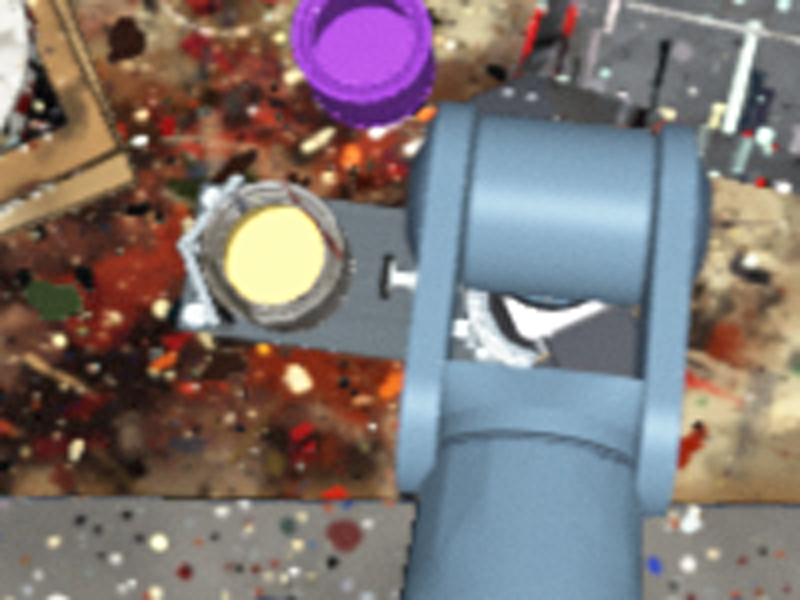

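View pics/s1.png

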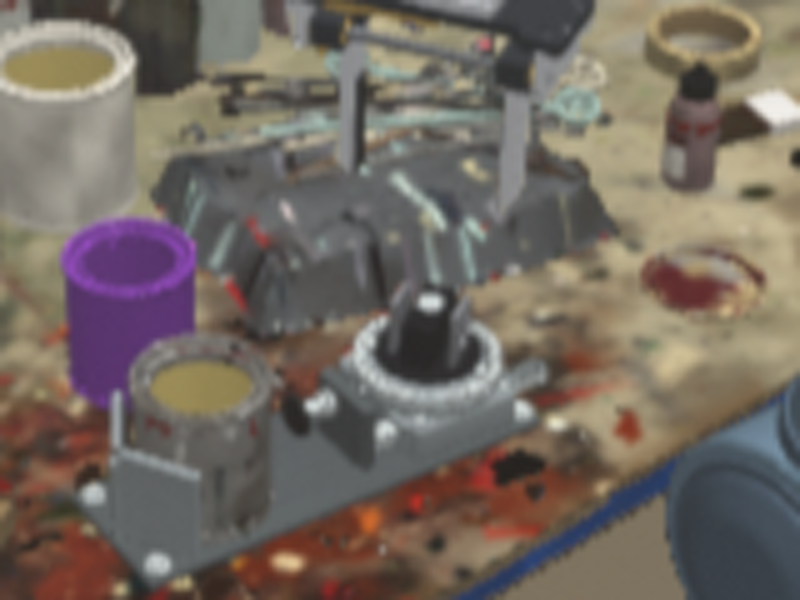

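Request:
arm_command(
  moves=[
    {"slide": [-0.001, -0.0005, 0.012], "angular": [0, 0, 0], "gripper": 1},
    {"slide": [-0.0017, -0.0007, 0.024], "angular": [0, 0, 0.2], "gripper": 1},
    {"slide": [-0.0017, -0.0007, 0.038], "angular": [0, 0, 0.2], "gripper": 1},
    {"slide": [-0.0017, -0.0007, 0.052], "angular": [0, 0, 0.2], "gripper": 1},
    {"slide": [-0.0017, -0.0007, 0.064], "angular": [0, 0, 0.2], "gripper": 1},
    {"slide": [-0.0017, -0.0007, 0.074], "angular": [0, 0, 0.2], "gripper": 1},
    {"slide": [-0.0017, -0.0007, 0.082], "angular": [0, 0, 0.2], "gripper": 1},
    {"slide": [-0.0017, -0.0007, 0.088], "angular": [0, 0, 0.2], "gripper": 1},
    {"slide": [-0.0017, -0.0007, 0.092], "angular": [0, 0, 0.2], "gripper": 1},
    {"slide": [-0.0017, -0.0007, 0.092], "angular": [0, 0, 0.2], "gripper": 1},
  ],
)

```text
t: 2.7
eef_pos: [0.4523, 0.0722, 0.1064]
eef_rot: [-3.138, -0.003, 2.01]
wrist_force: [0.1, 0.2, 0.7]
finger_gap: 0.0938
```

Run:
```python
from h import *
togo([.453,.0705,.072],115)
b=eyes.capture("scene")
cv2.imwrite("pics/s2.png",cv2.resize(b[190:290,290:420],None,fx=6,fy=6,interpolation=cv2.INTER_CUBIC))
```

```text
slide [-0.0019 -0.      0.0344] ang [-0.19 -0.15  0.17] pos [0.4523 0.0722 0.1064] rot [-1.7981e+02 -1.5000e-01  1.1517e+02] t 2.7 F [0.1  0.25 0.7 ] M [-0.015 -0.081  0.009] gap 0.0938
```

View pics/s2.png

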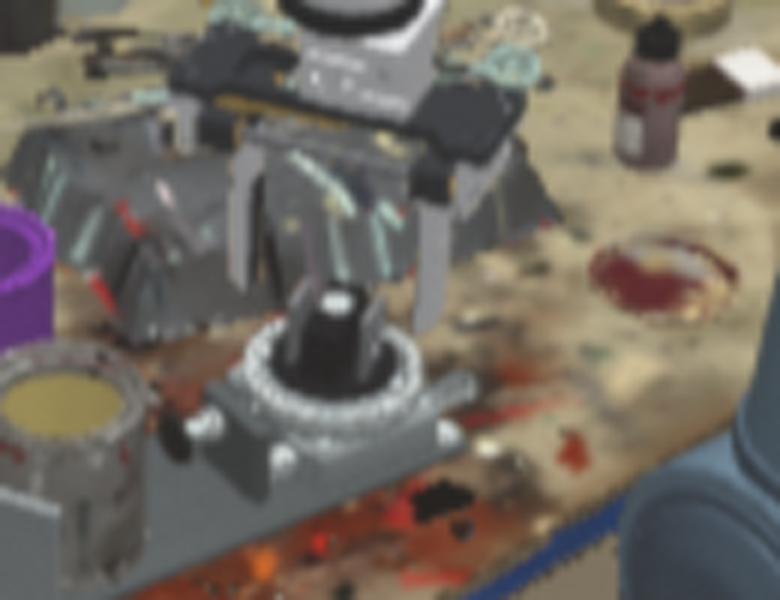

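Request:
arm_command(
  moves=[
    {"slide": [-0.0015, 0, 0.006], "angular": [-0.1, -0.1, 0.1], "gripper": 1},
    {"slide": [-0.0022, 0, 0.012], "angular": [-0.19, -0.15, 0.17], "gripper": 1},
    {"slide": [-0.0022, 0, 0.018], "angular": [-0.19, -0.15, 0.17], "gripper": 1},
    {"slide": [-0.0022, 0, 0.023], "angular": [-0.19, -0.15, 0.17], "gripper": 1},
    {"slide": [-0.0022, 0, 0.027], "angular": [-0.19, -0.15, 0.17], "gripper": 1},
    {"slide": [-0.0022, 0, 0.03], "angular": [-0.19, -0.15, 0.17], "gripper": 1},
    {"slide": [-0.0022, 0, 0.032], "angular": [-0.19, -0.15, 0.17], "gripper": 1},
    {"slide": [-0.0022, 0, 0.033], "angular": [-0.19, -0.15, 0.17], "gripper": 1},
    {"slide": [-0.0022, 0, 0.033], "angular": [-0.19, -0.15, 0.17], "gripper": 1},
    {"slide": [-0.0022, 0, 0.033], "angular": [-0.19, -0.15, 0.17], "gripper": 1},
  ],
)

```text
t: 3.58
eef_pos: [0.4537, 0.0703, 0.0741]
eef_rot: [3.14, 0.001, 2.007]
wrist_force: [-0.4, -1.2, 0.5]
finger_gap: 0.0938
```

Run:
```python
from h import *
togo([.453,.0705,.073],115)
b=eyes.capture("scene");print(state()["joints"])
cv2.imwrite("pics/s3.png",cv2.resize(b[190:290,290:420],None,fx=6,fy=6,interpolation=cv2.INTER_CUBIC))
```

```text
slide [ 0.0005 -0.0006  0.0011] ang [0.06 0.03 0.01] pos [0.4537 0.0703 0.0741] rot [1.7994e+02 3.0000e-02 1.1501e+02] t 3.5833 F [-0.39 -1.23  0.51] M [-0.021 -0.104 -0.046] gap 0.0938
[-9.40428859e-02 -2.01534820e-02  2.13268034e+00  6.72962681e-05
  1.02755487e+00 -5.30517389e-01]
```

View pics/s3.png

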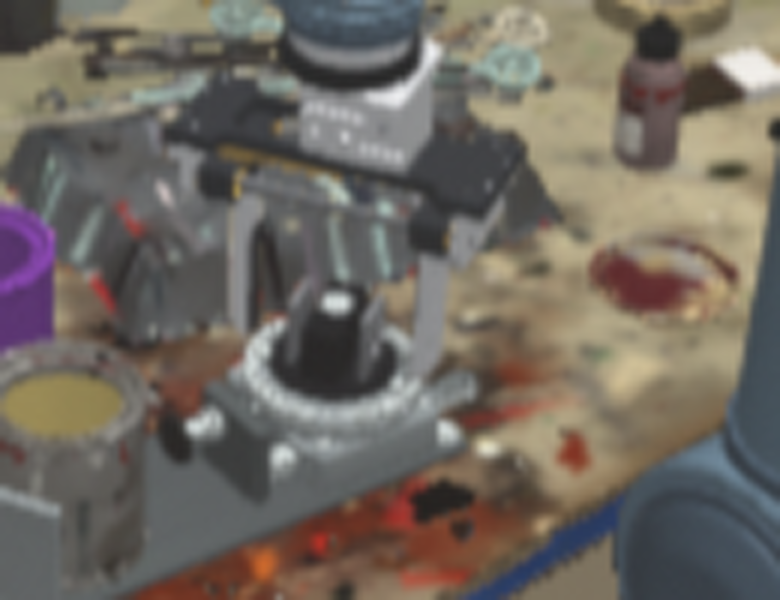

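Request:
arm_command(
  moves=[
    {"slide": [0, 0, 0], "angular": [0, 0, 0], "gripper": 0.8},
    {"slide": [0, 0, 0], "angular": [0, 0, 0], "gripper": 0.7},
    {"slide": [0, 0, 0], "angular": [0, 0, 0], "gripper": 0.6},
    {"slide": [0, 0, 0], "angular": [0, 0, 0], "gripper": 0.55},
    {"slide": [0, 0, 0], "angular": [0, 0, 0], "gripper": 0.5},
    {"slide": [0, 0, 0], "angular": [0, 0, 0], "gripper": 0.48},
    {"slide": [0, 0, 0], "angular": [0, 0, 0], "gripper": 0.47},
    {"slide": [0, 0, 0], "angular": [0, 0, 0], "gripper": 0.46},
    {"slide": [0, 0, 0], "angular": [0, 0, 0], "gripper": 0.45},
    {"slide": [0, 0, 0], "angular": [0, 0, 0], "gripper": 0.45},
  ],
)

```text
t: 4.47
eef_pos: [0.4538, 0.0703, 0.0743]
eef_rot: [3.14, 0.001, 2.007]
wrist_force: [0.2, -0.3, 0.4]
finger_gap: 0.0424
```

Run:
```python
from h import *
togo([.453,.0705,.073],115)
b=eyes.capture("scene")
cv2.imwrite("pics/s4.png",cv2.resize(b[220:280,310:390],None,fx=10,fy=10,interpolation=cv2.INTER_CUBIC))
```

```text
slide [ 0.0005 -0.0007  0.0012] ang [0.08 0.04 0.  ] pos [0.4538 0.0703 0.0743] rot [1.7992e+02 4.0000e-02 1.1500e+02] t 4.4667 F [ 0.19 -0.35  0.44] M [-0.019 -0.034  0.051] gap 0.0424
```

View pics/s4.png

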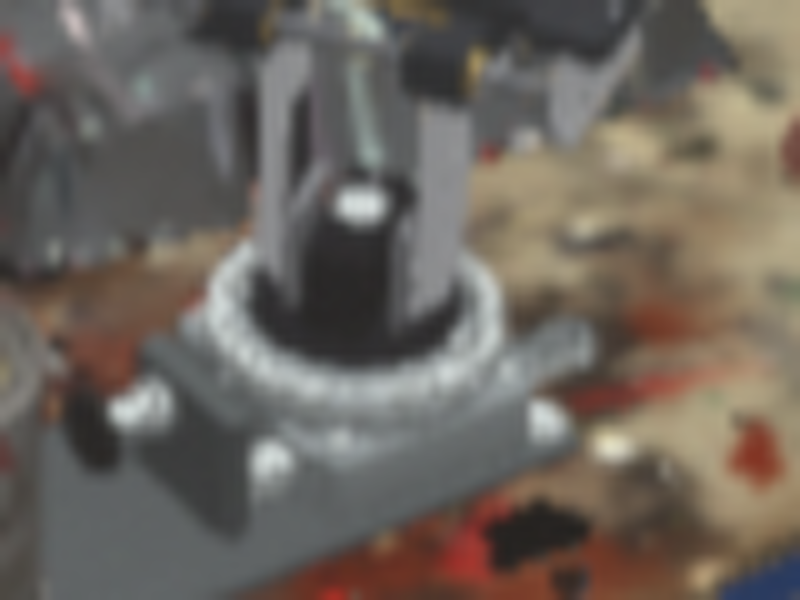

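Request:
arm_command(
  moves=[
    {"slide": [0, 0, 0], "angular": [0, 0, 0], "gripper": 0.43},
    {"slide": [0, 0, 0], "angular": [0, 0, 0], "gripper": 0.41},
    {"slide": [0, 0, 0], "angular": [0, 0, 0], "gripper": 0.4},
    {"slide": [0, 0, 0], "angular": [0, 0, 0], "gripper": 0.38},
    {"slide": [0, 0, 0], "angular": [0, 0, 0], "gripper": 0.36},
    {"slide": [0, 0, 0], "angular": [0, 0, 0], "gripper": 0.34},
    {"slide": [0, 0, 0], "angular": [0, 0, 0], "gripper": 0.3},
    {"slide": [0, 0, 0], "angular": [0, 0, 0], "gripper": 0.3},
    {"slide": [0, 0, 0], "angular": [0, 0, 0], "gripper": 0.3},
    {"slide": [0, 0, 0], "angular": [0, 0, 0], "gripper": 0.3},
  ],
)

```text
t: 5.35
eef_pos: [0.4539, 0.0703, 0.0744]
eef_rot: [3.14, 0.001, 2.007]
wrist_force: [-1.7, 0.7, 4.9]
finger_gap: 0.0361
```

Run:
```python
from h import *
togo([.453,.0705,.073],115)
a=eyes.capture("top");cv2.imwrite("pics/t4full.png",a)
```

```text
slide [ 0.0005 -0.0007  0.0014] ang [0.08 0.04 0.01] pos [0.4539 0.0703 0.0744] rot [1.7992e+02 4.0000e-02 1.1501e+02] t 5.35 F [-1.67  0.73  4.94] M [0.064 0.289 0.039] gap 0.0361
```

Request:
arm_command(
  moves=[
    {"slide": [0, 0, 0], "angular": [0, 0, 2.5], "gripper": 0.3},
    {"slide": [0, 0, 0], "angular": [0, 0, 5], "gripper": 0.3},
    {"slide": [0, 0, 0], "angular": [0, 0, 7.5], "gripper": 0.3},
    {"slide": [0, 0, 0], "angular": [0, 0, 10], "gripper": 0.3},
    {"slide": [0, 0, 0], "angular": [0, 0, 12.5], "gripper": 0.3},
    {"slide": [0, 0, 0], "angular": [0, 0, 15], "gripper": 0.3},
    {"slide": [0, 0, 0], "angular": [0, 0, 17], "gripper": 0.3},
    {"slide": [0, 0, 0], "angular": [0, 0, 19], "gripper": 0.3},
    {"slide": [0, 0, 0], "angular": [0, 0, 20], "gripper": 0.3},
    {"slide": [0, 0, 0], "angular": [0, 0, 20], "gripper": 0.3},
  ],
)

```text
t: 6.23
eef_pos: [0.4539, 0.0703, 0.0745]
eef_rot: [3.14, 0.0, 1.658]
wrist_force: [-1.7, 0.6, 4.0]
finger_gap: 0.0361
```

Run:
```python
from h import *
togo([.4537,.0703,.074],95)
a=eyes.capture("top");b=eyes.capture("scene")
cv2.imwrite("pics/t5.png",cv2.resize(a[235:300,240:345],None,fx=7,fy=7,interpolation=cv2.INTER_CUBIC))
cv2.imwrite("pics/s5.png",cv2.resize(b[220:300,270:380],None,fx=7,fy=7,interpolation=cv2.INTER_CUBIC))
```

```text
slide [-0.     -0.0002  0.0005] ang [0.09 0.01 0.  ] pos [0.4539 0.0703 0.0745] rot [1.7991e+02 1.0000e-02 9.5000e+01] t 6.2333 F [-1.7   0.59  3.95] M [0.012 0.35  0.005] gap 0.0361
```

View pics/t5.png

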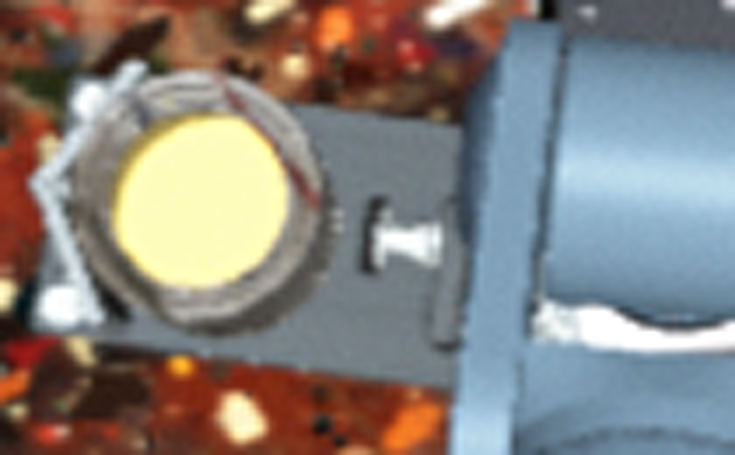

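View pics/s5.png

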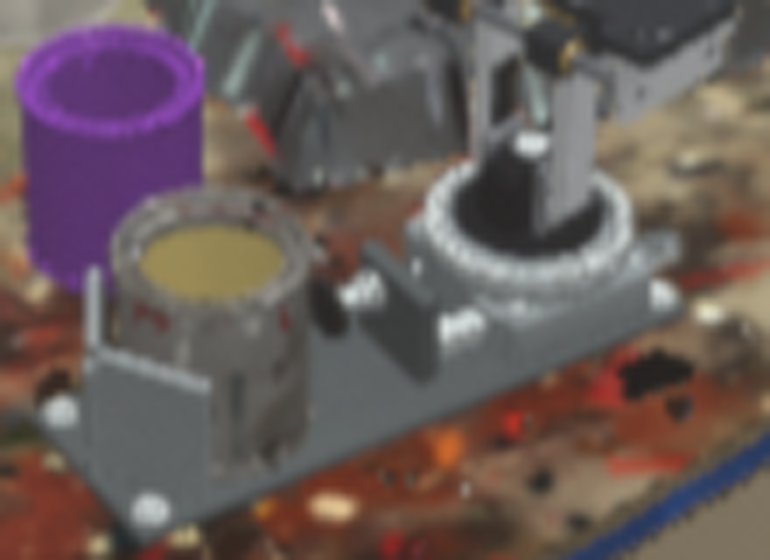

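Request:
arm_command(
  moves=[
    {"slide": [0, 0, 0], "angular": [0, 0, 2], "gripper": 0.3},
    {"slide": [0, 0, 0], "angular": [0, 0, 4], "gripper": 0.3},
    {"slide": [0, 0, 0], "angular": [0, 0, 6], "gripper": 0.3},
    {"slide": [0, 0, 0], "angular": [0, 0, 8], "gripper": 0.3},
    {"slide": [0, 0, 0], "angular": [0, 0, 10], "gripper": 0.3},
    {"slide": [0, 0, 0], "angular": [0, 0, 12], "gripper": 0.3},
    {"slide": [0, 0, 0], "angular": [0, 0, 14], "gripper": 0.3},
    {"slide": [0, 0, 0], "angular": [0, 0, 16], "gripper": 0.3},
    {"slide": [0, 0, 0], "angular": [0, 0, 16], "gripper": 0.3},
    {"slide": [0, 0, 0], "angular": [0, 0, 16], "gripper": 0.3},
  ],
)

```text
t: 7.17
eef_pos: [0.4539, 0.0703, 0.0744]
eef_rot: [3.14, -0.0, 1.38]
wrist_force: [-2.6, 1.2, 4.3]
finger_gap: 0.0362
```

Run:
```python
from h import *
togo([.4537,.0703,.074],79)
a=eyes.capture("top")
cv2.imwrite("pics/t6.png",cv2.resize(a[235:300,240:345],None,fx=7,fy=7,interpolation=cv2.INTER_CUBIC))
```

```text
slide [-0.     -0.0001  0.0004] ang [ 0.08 -0.01  0.09] pos [0.4539 0.0703 0.0744] rot [ 1.7992e+02 -1.0000e-02  7.9090e+01] t 7.1667 F [-2.58  1.17  4.26] M [-0.003  0.38  -0.011] gap 0.0362
```

View pics/t6.png

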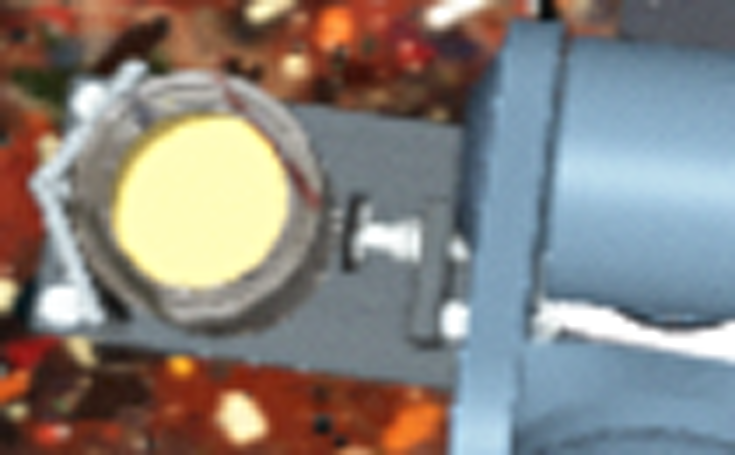

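Request:
arm_command(
  moves=[
    {"slide": [0, 0, 0], "angular": [0, 0, 1], "gripper": 0.3},
    {"slide": [0, 0, 0], "angular": [0, 0, 2], "gripper": 0.3},
    {"slide": [0, 0, 0], "angular": [0, 0, 3], "gripper": 0.3},
    {"slide": [0, 0, 0], "angular": [0, 0, 4], "gripper": 0.3},
    {"slide": [0, 0, 0], "angular": [0, 0, 5], "gripper": 0.3},
    {"slide": [0, 0, 0], "angular": [0, 0, 6], "gripper": 0.3},
    {"slide": [0, 0, 0], "angular": [0, 0, 7], "gripper": 0.3},
    {"slide": [0, 0, 0], "angular": [0, 0, 7], "gripper": 0.3},
    {"slide": [0, 0, 0], "angular": [0, 0, 7], "gripper": 0.3},
    {"slide": [0, 0, 0], "angular": [0, 0, 7], "gripper": 0.3},
  ],
)

```text
t: 8.05
eef_pos: [0.4538, 0.0703, 0.0745]
eef_rot: [3.14, -0.0, 1.258]
wrist_force: [-2.3, 0.8, 4.7]
finger_gap: 0.0359
```

Run:
```python
from h import *
togo([.4537,.0703,.074],72)
a=eyes.capture("top");b=eyes.capture("scene")
cv2.imwrite("pics/t7.png",cv2.resize(a[235:300,240:345],None,fx=7,fy=7,interpolation=cv2.INTER_CUBIC))
cv2.imwrite("pics/s7.png",cv2.resize(b[220:300,270:380],None,fx=7,fy=7,interpolation=cv2.INTER_CUBIC))
```

```text
slide [-0.0001 -0.0001  0.0005] ang [ 0.08 -0.03  0.08] pos [0.4538 0.0703 0.0745] rot [ 1.7992e+02 -3.0000e-02  7.2080e+01] t 8.05 F [-2.29  0.79  4.71] M [-0.031  0.349  0.01 ] gap 0.0359
```

View pics/t7.png

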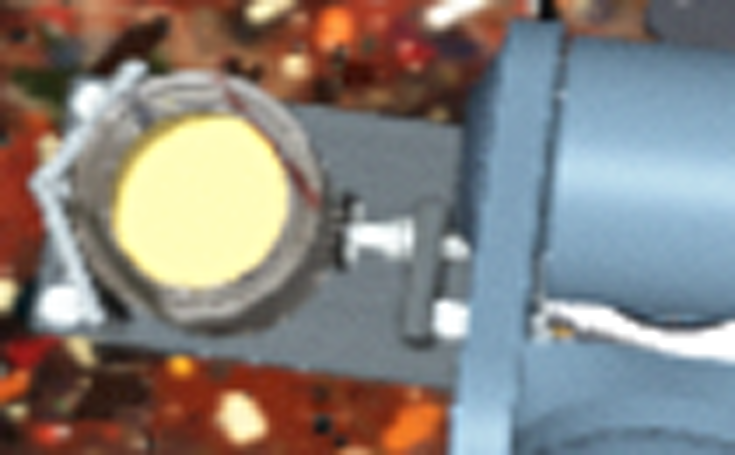

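View pics/s7.png

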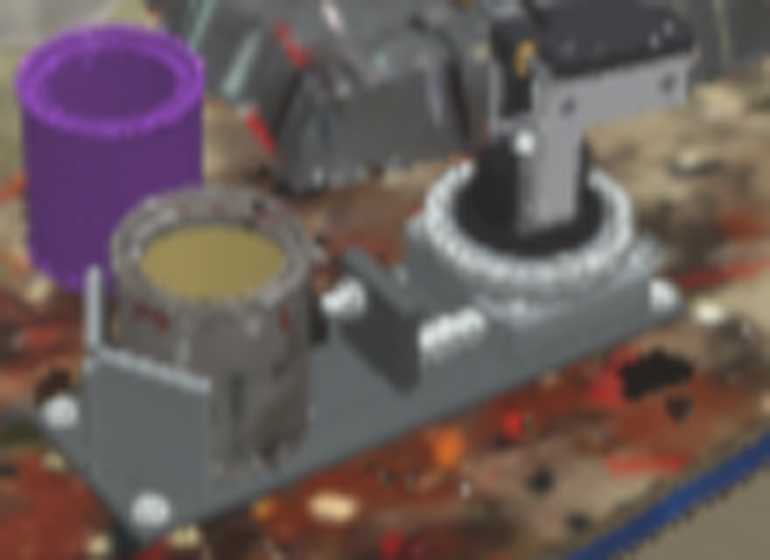

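Nearly touching, and no torque yet. I'll go on in 3° steps and read the wrist moment.

Request:
arm_command(
  moves=[
    {"slide": [0, 0, 0], "angular": [0, 0, 0.5], "gripper": 0.3},
    {"slide": [0, 0, 0], "angular": [0, 0, 1], "gripper": 0.3},
    {"slide": [0, 0, 0], "angular": [0, 0, 1.5], "gripper": 0.3},
    {"slide": [0, 0, 0], "angular": [0, 0, 2], "gripper": 0.3},
    {"slide": [0, 0, 0], "angular": [0, 0, 2.5], "gripper": 0.3},
    {"slide": [0, 0, 0], "angular": [0, 0, 3], "gripper": 0.3},
    {"slide": [0, 0, 0], "angular": [0, 0, 3], "gripper": 0.3},
    {"slide": [0, 0, 0], "angular": [0, 0, 3], "gripper": 0.3},
    {"slide": [0, 0, 0], "angular": [0, 0, 3], "gripper": 0.3},
    {"slide": [0, 0, 0], "angular": [0, 0, 3], "gripper": 0.3},
  ],
)

```text
t: 8.98
eef_pos: [0.4538, 0.0703, 0.0744]
eef_rot: [3.14, -0.001, 1.206]
wrist_force: [-1.8, 1.1, 4.1]
finger_gap: 0.0362
```

```bash
python3 -c "
from h import *
togo([.4537,.0703,.074],69)"
```

```text
slide [-0.0001 -0.0001  0.0004] ang [ 0.07 -0.03  0.08] pos [0.4538 0.0703 0.0744] rot [ 1.7993e+02 -3.0000e-02  6.9080e+01] t 8.9833 F [-1.77  1.08  4.11] M [0.013 0.313 0.028] gap 0.0362
```

Request:
arm_command(
  moves=[
    {"slide": [0, 0, 0], "angular": [0, 0, 0.5], "gripper": 0.3},
    {"slide": [0, 0, 0], "angular": [0, 0, 1], "gripper": 0.3},
    {"slide": [0, 0, 0], "angular": [0, 0, 1.5], "gripper": 0.3},
    {"slide": [0, 0, 0], "angular": [0, 0, 2], "gripper": 0.3},
    {"slide": [0, 0, 0], "angular": [0, 0, 2.5], "gripper": 0.3},
    {"slide": [0, 0, 0], "angular": [0, 0, 3], "gripper": 0.3},
    {"slide": [0, 0, 0], "angular": [0, 0, 3], "gripper": 0.3},
    {"slide": [0, 0, 0], "angular": [0, 0, 3], "gripper": 0.3},
    {"slide": [0, 0, 0], "angular": [0, 0, 3], "gripper": 0.3},
    {"slide": [0, 0, 0], "angular": [0, 0, 3], "gripper": 0.3},
  ],
)

```text
t: 9.82
eef_pos: [0.4538, 0.0703, 0.0744]
eef_rot: [3.14, -0.001, 1.153]
wrist_force: [-2.1, -0.7, 4.5]
finger_gap: 0.036
```

```bash
python3 -c "
from h import *
togo([.4537,.0703,.074],66)"
```

```text
slide [-0.0001 -0.0001  0.0004] ang [ 0.07 -0.04  0.08] pos [0.4538 0.0703 0.0744] rot [ 1.7993e+02 -4.0000e-02  6.6080e+01] t 9.8167 F [-2.13 -0.69  4.46] M [-0.02   0.369  0.067] gap 0.036
```

Request:
arm_command(
  moves=[
    {"slide": [0, 0, 0], "angular": [0, 0, 0.5], "gripper": 0.3},
    {"slide": [0, 0, 0], "angular": [0, 0, 1], "gripper": 0.3},
    {"slide": [0, 0, 0], "angular": [0, 0, 1.5], "gripper": 0.3},
    {"slide": [0, 0, 0], "angular": [0, 0, 2], "gripper": 0.3},
    {"slide": [0, 0, 0], "angular": [0, 0, 2.5], "gripper": 0.3},
    {"slide": [0, 0, 0], "angular": [0, 0, 3], "gripper": 0.3},
    {"slide": [0, 0, 0], "angular": [0, 0, 3], "gripper": 0.3},
    {"slide": [0, 0, 0], "angular": [0, 0, 3], "gripper": 0.3},
    {"slide": [0, 0, 0], "angular": [0, 0, 3], "gripper": 0.3},
    {"slide": [0, 0, 0], "angular": [0, 0, 3], "gripper": 0.3},
  ],
)

```text
t: 10.65
eef_pos: [0.4538, 0.0703, 0.0744]
eef_rot: [3.14, -0.001, 1.101]
wrist_force: [-2.1, 0.0, 4.2]
finger_gap: 0.0362
```

Run:
```python
from h import *
togo([.4537,.0703,.074],63)
m=[]
a=eyes.capture("top");m.append(state()["ft_torque"][2]);b=eyes.capture("scene");m.append(state()["ft_torque"][2])
cv2.imwrite("pics/t8.png",cv2.resize(a[235:300,240:345],None,fx=7,fy=7,interpolation=cv2.INTER_CUBIC))
cv2.imwrite("pics/s8.png",cv2.resize(b[220:300,270:380],None,fx=7,fy=7,interpolation=cv2.INTER_CUBIC))
print(m)
```

```text
slide [-0.0001 -0.0001  0.0004] ang [ 0.07 -0.04  0.08] pos [0.4538 0.0703 0.0744] rot [ 1.7993e+02 -4.0000e-02  6.3080e+01] t 10.65 F [-2.09  0.01  4.24] M [-0.082  0.38   0.038] gap 0.0362
[np.float64(0.11297272485811816), np.float64(0.07513342503814001)]
```

View pics/t8.png

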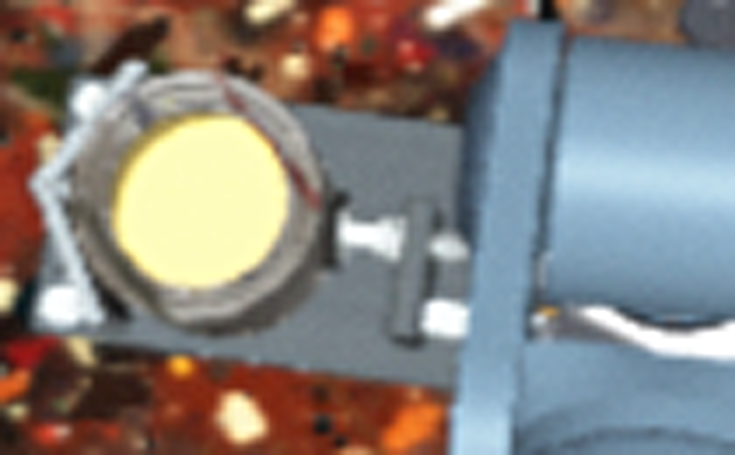

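View pics/s8.png

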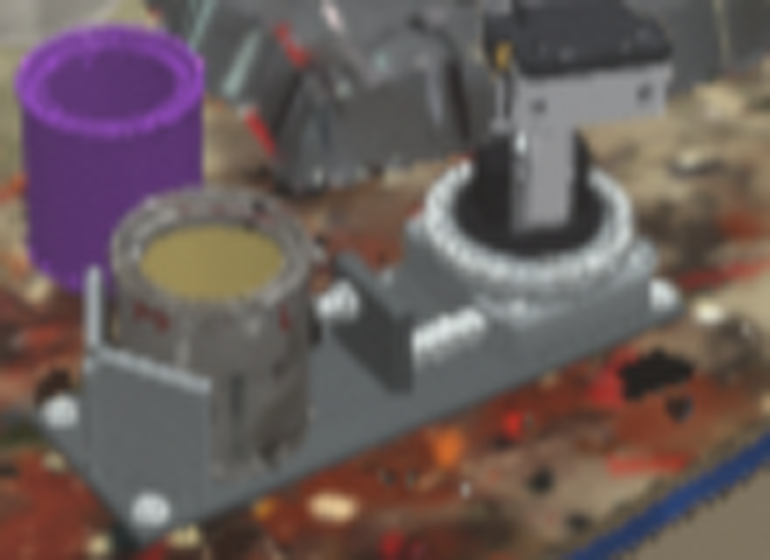

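Request:
arm_command(
  moves=[
    {"slide": [0, 0, 0], "angular": [0, 0, 0.5], "gripper": 0.3},
    {"slide": [0, 0, 0], "angular": [0, 0, 1], "gripper": 0.3},
    {"slide": [0, 0, 0], "angular": [0, 0, 1.5], "gripper": 0.3},
    {"slide": [0, 0, 0], "angular": [0, 0, 2], "gripper": 0.3},
    {"slide": [0, 0, 0], "angular": [0, 0, 2.5], "gripper": 0.3},
    {"slide": [0, 0, 0], "angular": [0, 0, 3], "gripper": 0.3},
    {"slide": [0, 0, 0], "angular": [0, 0, 3], "gripper": 0.3},
    {"slide": [0, 0, 0], "angular": [0, 0, 3], "gripper": 0.3},
    {"slide": [0, 0, 0], "angular": [0, 0, 3], "gripper": 0.3},
    {"slide": [0, 0, 0], "angular": [0, 0, 3], "gripper": 0.3},
  ],
)

```text
t: 11.58
eef_pos: [0.4538, 0.0703, 0.0744]
eef_rot: [3.14, -0.001, 1.049]
wrist_force: [-2.2, 0.0, 4.0]
finger_gap: 0.0358
```

```bash
cat > m.py <<'E'
from h import *
togo([.4537,.0703,.074],60)
m=[]
for i in range(8):
    a=eyes.capture("top");m.append(state()["ft_torque"][2])
print("Mz",np.mean(m),np.std(m), "F",np.mean(m)/.026)
cv2.imwrite("pics/last.png",cv2.resize(a[235:300,240:345],None,fx=7,fy=7,interpolation=cv2.INTER_CUBIC))
E
python3 m.py
```

```text
slide [-0.0001 -0.0001  0.0004] ang [ 0.07 -0.04  0.08] pos [0.4538 0.0703 0.0744] rot [ 1.7993e+02 -4.0000e-02  6.0080e+01] t 11.5833 F [-2.16  0.04  3.99] M [-0.022  0.386  0.083] gap 0.0358
Mz 0.10118201920449049 0.0255670165355622 F 3.8916161232496345
```

Request:
arm_command(
  moves=[
    {"slide": [0, 0, 0], "angular": [0, 0, 0.5], "gripper": 0.3},
    {"slide": [0, 0, 0], "angular": [0, 0, 1], "gripper": 0.3},
    {"slide": [0, 0, 0], "angular": [0, 0, 1.5], "gripper": 0.3},
    {"slide": [0, 0, 0], "angular": [0, 0, 2], "gripper": 0.3},
    {"slide": [0, 0, 0], "angular": [0, 0, 2.5], "gripper": 0.3},
    {"slide": [0, 0, 0], "angular": [0, 0, 3], "gripper": 0.3},
    {"slide": [0, 0, 0], "angular": [0, 0, 3], "gripper": 0.3},
    {"slide": [0, 0, 0], "angular": [0, 0, 3], "gripper": 0.3},
    {"slide": [0, 0, 0], "angular": [0, 0, 3], "gripper": 0.3},
    {"slide": [0, 0, 0], "angular": [0, 0, 3], "gripper": 0.3},
  ],
)

```text
t: 12.82
eef_pos: [0.4538, 0.0703, 0.0744]
eef_rot: [3.14, -0.001, 0.996]
wrist_force: [-2.9, 0.3, 4.4]
finger_gap: 0.0356
```

```bash
python3 m.py
```

```text
slide [-0.0001 -0.0001  0.0004] ang [ 0.07 -0.04 -2.92] pos [0.4538 0.0703 0.0744] rot [ 1.7994e+02 -5.0000e-02  5.7080e+01] t 12.8167 F [-2.9   0.3   4.39] M [0.064 0.403 0.098] gap 0.0356
Mz 0.11615538877093103 0.036901957568402255 F 4.467514952728116
```

Request:
arm_command(
  moves=[
    {"slide": [0, 0, 0], "angular": [0, 0, 0.5], "gripper": 0.3},
    {"slide": [0, 0, 0], "angular": [0, 0, 1], "gripper": 0.3},
    {"slide": [0, 0, 0], "angular": [0, 0, 1.5], "gripper": 0.3},
    {"slide": [0, 0, 0], "angular": [0, 0, 2], "gripper": 0.3},
    {"slide": [0, 0, 0], "angular": [0, 0, 2.5], "gripper": 0.3},
    {"slide": [0, 0, 0], "angular": [0, 0, 3], "gripper": 0.3},
    {"slide": [0, 0, 0], "angular": [0, 0, 3], "gripper": 0.3},
    {"slide": [0, 0, 0], "angular": [0, 0, 3], "gripper": 0.3},
    {"slide": [0, 0, 0], "angular": [0, 0, 3], "gripper": 0.3},
    {"slide": [0, 0, 0], "angular": [0, 0, 3], "gripper": 0.3},
  ],
)

```text
t: 14.05
eef_pos: [0.4538, 0.0703, 0.0744]
eef_rot: [3.141, -0.001, 0.944]
wrist_force: [-1.8, -0.2, 4.4]
finger_gap: 0.0361
```

```bash
python3 m.py
```

```text
slide [-0.0001 -0.0001  0.0004] ang [ 0.06 -0.04 -5.92] pos [0.4538 0.0703 0.0744] rot [ 1.7994e+02 -5.0000e-02  5.4080e+01] t 14.05 F [-1.8  -0.16  4.38] M [-0.014  0.385  0.115] gap 0.0361
Mz 0.17050887145669014 0.03547411974422616 F 6.558033517565006
```

Run:
```python
from h import *
b=eyes.capture("scene")
cv2.imwrite("pics/s9.png",cv2.resize(b[215:275,290:370],None,fx=10,fy=10,interpolation=cv2.INTER_CUBIC))
```

```text
(no output)
```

View pics/last.png

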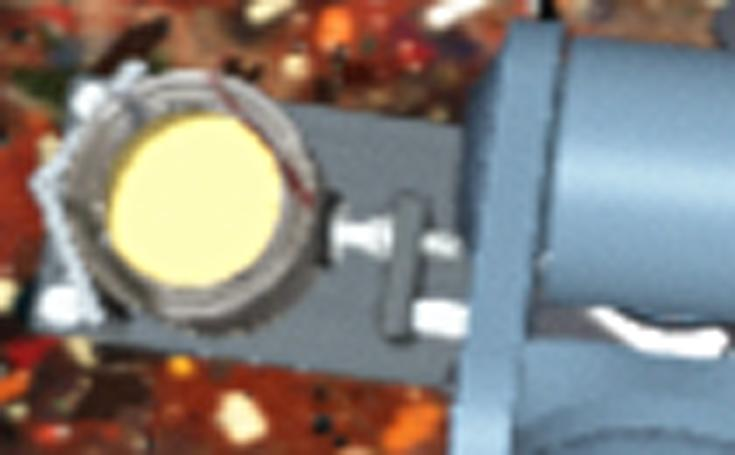

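View pics/s9.png

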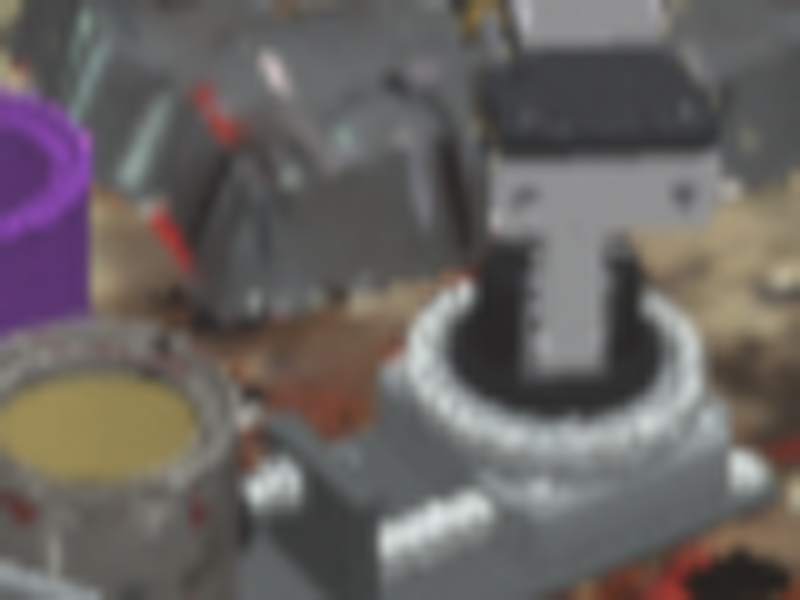

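Request:
arm_command(
  moves=[
    {"slide": [0, 0, 0], "angular": [0, 0, 0.5], "gripper": 0.3},
    {"slide": [0, 0, 0], "angular": [0, 0, 1], "gripper": 0.3},
    {"slide": [0, 0, 0], "angular": [0, 0, 1.5], "gripper": 0.3},
    {"slide": [0, 0, 0], "angular": [0, 0, 2], "gripper": 0.3},
    {"slide": [0, 0, 0], "angular": [0, 0, 2.5], "gripper": 0.3},
    {"slide": [0, 0, 0], "angular": [0, 0, 3], "gripper": 0.3},
    {"slide": [0, 0, 0], "angular": [0, 0, 3], "gripper": 0.3},
    {"slide": [0, 0, 0], "angular": [0, 0, 3], "gripper": 0.3},
    {"slide": [0, 0, 0], "angular": [0, 0, 3], "gripper": 0.3},
    {"slide": [0, 0, 0], "angular": [0, 0, 3], "gripper": 0.3},
  ],
)

```text
t: 15.33
eef_pos: [0.4538, 0.0703, 0.0744]
eef_rot: [3.141, -0.001, 0.892]
wrist_force: [-2.1, 0.1, 4.2]
finger_gap: 0.036
```

```bash
python3 m.py
```

```text
slide [-0.0001 -0.0001  0.0004] ang [ 0.07 -0.05 -8.92] pos [0.4538 0.0703 0.0744] rot [ 1.7994e+02 -5.0000e-02  5.1080e+01] t 15.3333 F [-2.08  0.09  4.18] M [-0.043  0.408  0.227] gap 0.036
Mz 0.25253853055182035 0.030056419411569387 F 9.713020405839245
```

Request:
arm_command(
  moves=[
    {"slide": [0, 0, 0], "angular": [0, 0, 0.5], "gripper": 0.3},
    {"slide": [0, 0, 0], "angular": [0, 0, 1], "gripper": 0.3},
    {"slide": [0, 0, 0], "angular": [0, 0, 1.5], "gripper": 0.3},
    {"slide": [0, 0, 0], "angular": [0, 0, 2], "gripper": 0.3},
    {"slide": [0, 0, 0], "angular": [0, 0, 2.5], "gripper": 0.3},
    {"slide": [0, 0, 0], "angular": [0, 0, 3], "gripper": 0.3},
    {"slide": [0, 0, 0], "angular": [0, 0, 3], "gripper": 0.3},
    {"slide": [0, 0, 0], "angular": [0, 0, 3], "gripper": 0.3},
    {"slide": [0, 0, 0], "angular": [0, 0, 3], "gripper": 0.3},
    {"slide": [0, 0, 0], "angular": [0, 0, 3], "gripper": 0.3},
  ],
)

```text
t: 16.57
eef_pos: [0.4538, 0.0703, 0.0744]
eef_rot: [3.141, -0.001, 0.839]
wrist_force: [-2.0, -0.5, 4.1]
finger_gap: 0.036
```

```bash
python3 m.py
```

```text
slide [-0.0001 -0.0001  0.0004] ang [  0.06  -0.05 -11.92] pos [0.4538 0.0703 0.0744] rot [ 1.7995e+02 -5.0000e-02  4.8080e+01] t 16.5667 F [-1.95 -0.46  4.06] M [-0.037  0.364  0.321] gap 0.036
Mz 0.3728806889835419 0.02844765300483547 F 14.341564960905457
```

Request:
arm_command(
  moves=[
    {"slide": [0, 0, 0], "angular": [0, 0, 0.5], "gripper": 0.3},
    {"slide": [0, 0, 0], "angular": [0, 0, 1], "gripper": 0.3},
    {"slide": [0, 0, 0], "angular": [0, 0, 1.5], "gripper": 0.3},
    {"slide": [0, 0, 0], "angular": [0, 0, 2], "gripper": 0.3},
    {"slide": [0, 0, 0], "angular": [0, 0, 2.5], "gripper": 0.3},
    {"slide": [0, 0, 0], "angular": [0, 0, 3], "gripper": 0.3},
    {"slide": [0, 0, 0], "angular": [0, 0, 3], "gripper": 0.3},
    {"slide": [0, 0, 0], "angular": [0, 0, 3], "gripper": 0.3},
    {"slide": [0, 0, 0], "angular": [0, 0, 3], "gripper": 0.3},
    {"slide": [0, 0, 0], "angular": [0, 0, 3], "gripper": 0.3},
  ],
)

```text
t: 17.8
eef_pos: [0.4538, 0.0703, 0.0744]
eef_rot: [3.141, -0.001, 0.787]
wrist_force: [-1.5, 0.4, 4.1]
finger_gap: 0.0363
```

```bash
python3 m.py
```

```text
slide [-0.0001 -0.0001  0.0004] ang [  0.06  -0.05 -14.92] pos [0.4538 0.0703 0.0744] rot [ 1.7995e+02 -5.0000e-02  4.5080e+01] t 17.8 F [-1.53  0.4   4.15] M [-0.032  0.385  0.457] gap 0.0363
Mz 0.432134055108474 0.03686489743320618 F 16.620540581095156
```

Request:
arm_command(
  moves=[
    {"slide": [0, 0, 0], "angular": [0, 0, 0.5], "gripper": 0.3},
    {"slide": [0, 0, 0], "angular": [0, 0, 1], "gripper": 0.3},
    {"slide": [0, 0, 0], "angular": [0, 0, 1.5], "gripper": 0.3},
    {"slide": [0, 0, 0], "angular": [0, 0, 2], "gripper": 0.3},
    {"slide": [0, 0, 0], "angular": [0, 0, 2.5], "gripper": 0.3},
    {"slide": [0, 0, 0], "angular": [0, 0, 3], "gripper": 0.3},
    {"slide": [0, 0, 0], "angular": [0, 0, 3.5], "gripper": 0.3},
    {"slide": [0, 0, 0], "angular": [0, 0, 4], "gripper": 0.3},
    {"slide": [0, 0, 0], "angular": [0, 0, 4], "gripper": 0.3},
    {"slide": [0, 0, 0], "angular": [0, 0, 4], "gripper": 0.3},
  ],
)

```text
t: 19.03
eef_pos: [0.4538, 0.0703, 0.0744]
eef_rot: [3.141, -0.001, 0.717]
wrist_force: [-1.7, 1.0, 4.2]
finger_gap: 0.0363
```

```bash
python3 m.py;  python3 - <<'E'
from h import *
b=eyes.capture("scene")
cv2.imwrite("pics/s10.png",cv2.resize(b[215:275,290:370],None,fx=10,fy=10,interpolation=cv2.INTER_CUBIC))
E
```

```text
slide [-0.0001 -0.0001  0.0004] ang [  0.06  -0.05 -18.92] pos [0.4538 0.0703 0.0744] rot [ 1.7995e+02 -6.0000e-02  4.1080e+01] t 19.0333 F [-1.73  1.01  4.17] M [-0.002  0.361  0.58 ] gap 0.0363
Mz 0.5599699481845126 0.03052109728073497 F 21.53730569940433
```

View pics/last.png

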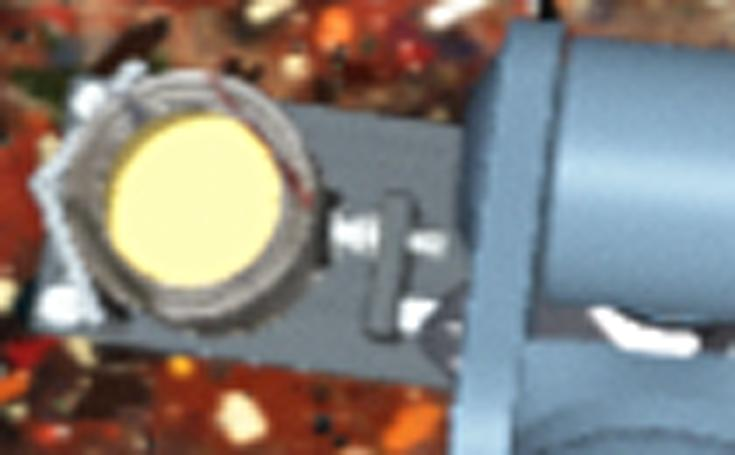

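View pics/s10.png

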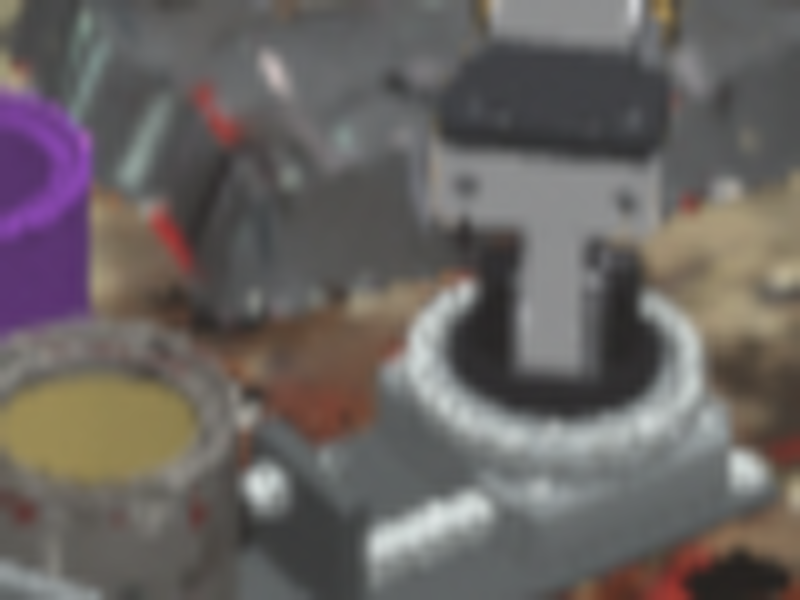

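Request:
arm_command(
  moves=[
    {"slide": [0, 0, 0], "angular": [0, 0, 0.3], "gripper": 0.3},
    {"slide": [0, 0, 0], "angular": [0, 0, 0.6], "gripper": 0.3},
    {"slide": [0, 0, 0], "angular": [0, 0, 0.9], "gripper": 0.3},
    {"slide": [0, 0, 0], "angular": [0, 0, 1.2], "gripper": 0.3},
    {"slide": [0, 0, 0], "angular": [0, 0, 1.2], "gripper": 0.3},
    {"slide": [0, 0, 0], "angular": [0, 0, 1.2], "gripper": 0.3},
    {"slide": [0, 0, 0], "angular": [0, 0, 1.2], "gripper": 0.3},
    {"slide": [0, 0, 0], "angular": [0, 0, 1.2], "gripper": 0.3},
    {"slide": [0, 0, 0], "angular": [0, 0, 1.2], "gripper": 0.3},
    {"slide": [0, 0, 0], "angular": [0, 0, 1.2], "gripper": 0.3},
  ],
)

```text
t: 20.32
eef_pos: [0.4538, 0.0703, 0.0744]
eef_rot: [3.141, -0.001, 0.696]
wrist_force: [-2.1, 0.5, 4.9]
finger_gap: 0.0364
```

```bash
python3 m.py
```

```text
slide [-0.0001 -0.0001  0.0004] ang [  0.06  -0.05 -20.12] pos [0.4538 0.0703 0.0744] rot [ 1.7995e+02 -6.0000e-02  3.9880e+01] t 20.3167 F [-2.1   0.46  4.85] M [0.019 0.375 0.634] gap 0.0364
Mz 0.5940328389693177 0.020215413505869077 F 22.847416883435297
```

Request:
arm_command(
  moves=[
    {"slide": [0, 0, 0], "angular": [0, 0, 0], "gripper": 0.395},
    {"slide": [0, 0, 0], "angular": [0, 0, 0], "gripper": 0.41},
    {"slide": [0, 0, 0], "angular": [0, 0, 0], "gripper": 0.42},
    {"slide": [0, 0, 0], "angular": [0, 0, 0], "gripper": 0.43},
    {"slide": [0, 0, 0], "angular": [0, 0, 0], "gripper": 0.44},
    {"slide": [0, 0, 0], "angular": [0, 0, 0], "gripper": 0.45},
    {"slide": [0, 0, 0], "angular": [0, 0, 0], "gripper": 0.46},
    {"slide": [0, 0, 0], "angular": [0, 0, 0], "gripper": 0.47},
    {"slide": [0, 0, 0], "angular": [0, 0, 0], "gripper": 0.48},
    {"slide": [0, 0, 0], "angular": [0, 0, 0], "gripper": 0.49},
  ],
)

```text
t: 21.55
eef_pos: [0.4538, 0.0703, 0.0743]
eef_rot: [3.141, -0.001, 0.696]
wrist_force: [-0.5, 1.1, -0.4]
finger_gap: 0.0463
```

```bash
python3 m.py
```

```text
slide [-0.0001 -0.      0.0003] ang [  0.05  -0.05 -20.13] pos [0.4538 0.0703 0.0743] rot [ 1.7996e+02 -6.0000e-02  3.9870e+01] t 21.55 F [-0.5   1.06 -0.4 ] M [ 0.088 -0.094  0.439] gap 0.0463
Mz 0.4042475872886614 0.024856484948334017 F 15.547984126486977
```

View pics/last.png

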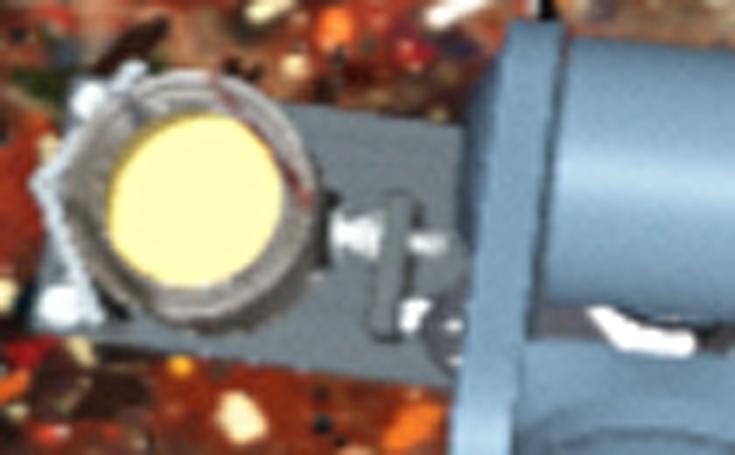

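Request:
arm_command(
  moves=[
    {"slide": [0, 0, 0], "angular": [0, 0, 0], "gripper": 0.55},
    {"slide": [0, 0, 0], "angular": [0, 0, 0], "gripper": 0.65},
    {"slide": [0, 0, 0], "angular": [0, 0, 0], "gripper": 0.8},
    {"slide": [0, 0, 0], "angular": [0, 0, 0], "gripper": 0.95},
    {"slide": [0, 0, 0], "angular": [0, 0, 0], "gripper": 1},
    {"slide": [0, 0, 0], "angular": [0, 0, 0], "gripper": 1},
    {"slide": [0, 0, 0], "angular": [0, 0, 0], "gripper": 1},
    {"slide": [0, 0, 0], "angular": [0, 0, 0], "gripper": 1},
    {"slide": [0, 0, 0], "angular": [0, 0, 0], "gripper": 1},
    {"slide": [0, 0, 0], "angular": [0, 0, 0], "gripper": 1},
  ],
)

```text
t: 22.78
eef_pos: [0.4537, 0.0703, 0.0743]
eef_rot: [3.141, -0.001, 0.696]
wrist_force: [-0.3, -0.5, -0.2]
finger_gap: 0.0939
```

```bash
python3 m.py;  python3 - <<'E'
from h import *
b=eyes.capture("scene")
cv2.imwrite("pics/s11.png",cv2.resize(b[215:275,290:370],None,fx=10,fy=10,interpolation=cv2.INTER_CUBIC))
E
```

```text
slide [-0.0001 -0.      0.0003] ang [  0.05  -0.05 -20.12] pos [0.4537 0.0703 0.0743] rot [ 1.7996e+02 -6.0000e-02  3.9880e+01] t 22.7833 F [-0.35 -0.54 -0.16] M [ 0.03   0.034 -0.028] gap 0.0939
Mz -0.009452058186032366 0.03056222139550552 F -0.36354069946278333
```

View pics/last.png

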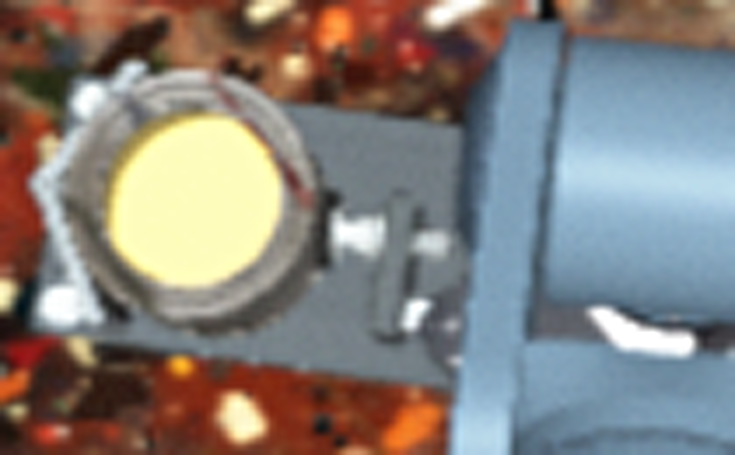

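View pics/s11.png

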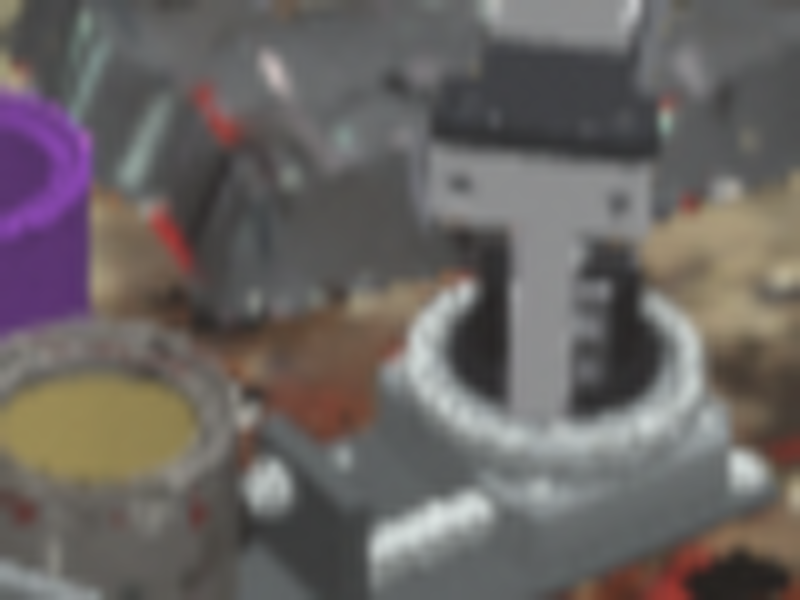

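Request:
arm_command(
  moves=[
    {"slide": [0, 0, -0.01], "angular": [0, 0, 0], "gripper": 1},
    {"slide": [0, 0, -0.025], "angular": [0, 0, 0], "gripper": 1},
    {"slide": [0, 0, -0.045], "angular": [0, 0, 0], "gripper": 1},
    {"slide": [0, 0, -0.065], "angular": [0, 0, 0], "gripper": 1},
    {"slide": [0, 0, -0.085], "angular": [0, 0, 0], "gripper": 1},
    {"slide": [0, 0, -0.105], "angular": [0, 0, 0], "gripper": 1},
    {"slide": [0, 0, -0.125], "angular": [0, 0, 0], "gripper": 1},
    {"slide": [0, 0, -0.14], "angular": [0, 0, 0], "gripper": 1},
    {"slide": [0, 0, -0.14], "angular": [0, 0, 0], "gripper": 1},
    {"slide": [0, 0, -0.14], "angular": [0, 0, 0], "gripper": 1},
  ],
)

```text
t: 24.07
eef_pos: [0.454, 0.0703, 0.2153]
eef_rot: [3.139, -0.003, 0.696]
wrist_force: [-0.7, 0.1, -0.4]
finger_gap: 0.0936
```

```bash
python3 -c "
from h import *
togo([.39,-.2,.214],40)"
```

```text
slide [-0.2224  0.1664  0.0011] ang [ 0.13 -0.15 -0.12] pos [0.454  0.0703 0.2153] rot [ 1.7987e+02 -1.5000e-01  3.9880e+01] t 24.0667 F [-0.66  0.13 -0.45] M [-0.011  0.016 -0.02 ] gap 0.0936
```

Request:
arm_command(
  moves=[
    {"slide": [-0.025, 0.0185, 0], "angular": [0, 0, 0], "gripper": 1},
    {"slide": [-0.05, 0.037, 0], "angular": [0, 0, 0], "gripper": 1},
    {"slide": [-0.075, 0.0555, 0], "angular": [0, 0, 0], "gripper": 1},
    {"slide": [-0.1, 0.074, 0], "angular": [0, 0, 0], "gripper": 1},
    {"slide": [-0.125, 0.0925, 0], "angular": [0, 0, 0], "gripper": 1},
    {"slide": [-0.15, 0.111, 0], "angular": [0, 0, 0], "gripper": 1},
    {"slide": [-0.175, 0.13, 0], "angular": [0, 0, 0], "gripper": 1},
    {"slide": [-0.2, 0.149, 0], "angular": [0, 0, 0], "gripper": 1},
    {"slide": [-0.222, 0.166, 0], "angular": [0, 0, 0], "gripper": 1},
    {"slide": [-0.222, 0.166, 0], "angular": [0, 0, 0], "gripper": 1},
  ],
)

```text
t: 24.9
eef_pos: [0.3885, -0.2024, 0.2138]
eef_rot: [3.141, -0.001, 0.691]
wrist_force: [0.5, -0.3, -0.1]
finger_gap: 0.0938
```

Run:
```python
from h import *
a=eyes.capture("top");b=eyes.capture("scene");cv2.imwrite("pics/tf_full.png",a);cv2.imwrite("pics/sf_full.png",b)
cv2.imwrite("pics/tf.png",cv2.resize(a[240:300,240:367],None,fx=6,fy=6,interpolation=cv2.INTER_CUBIC))
cv2.imwrite("pics/sf.png",cv2.resize(b[220:300,270:380],None,fx=7,fy=7,interpolation=cv2.INTER_CUBIC))
```

```text
(no output)
```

View pics/tf.png

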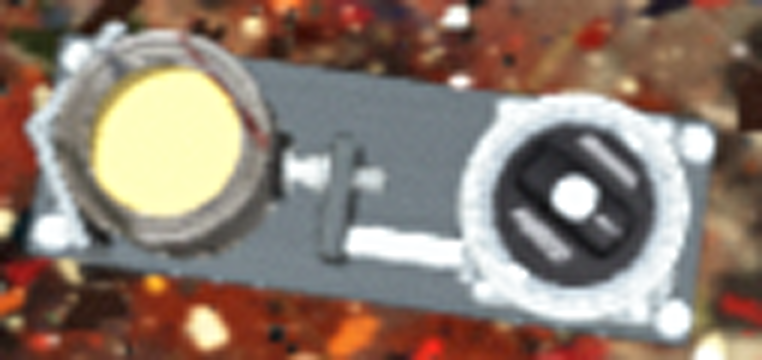

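View pics/sf.png

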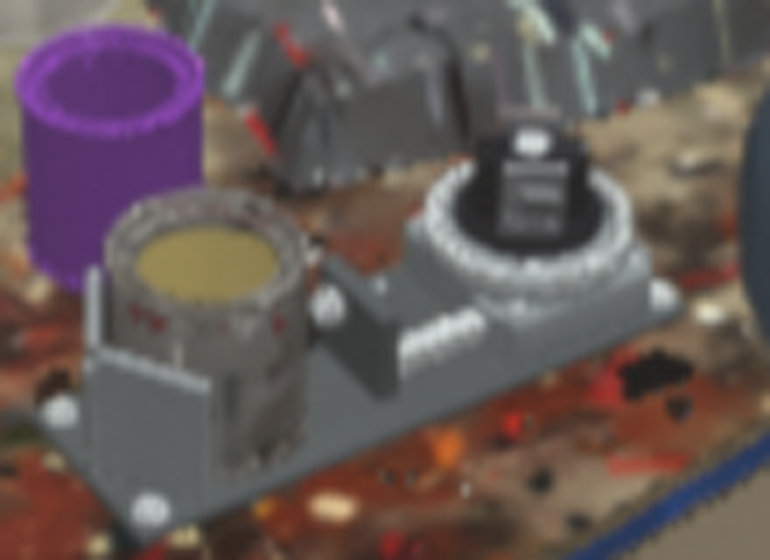

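View pics/sf_full.png

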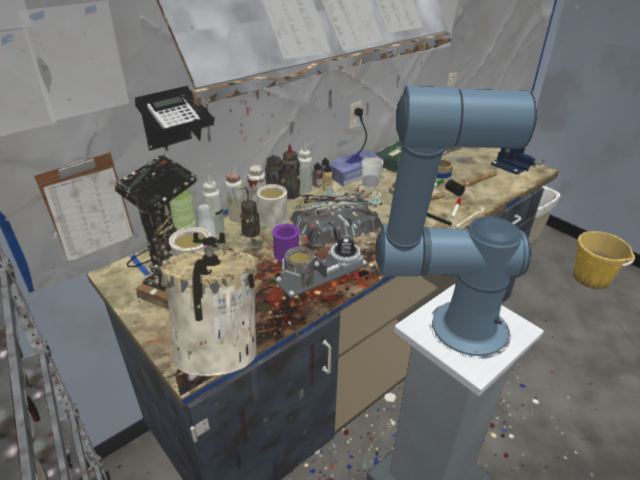

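Run:
```python
from h import *
K=np.array([.453,.0706]); th=np.radians(82.6); ex=np.array([np.cos(th),np.sin(th)]); ey=np.array([-ex[1],ex[0]])
def load(n,f):
    im=cv2.imread(f"pics/{f}.png",0).astype(np.float32)
    crops={"t5":(240,235,7),"t6":(240,235,7),"t7":(240,235,7),"t8":(240,235,7),"last":(240,235,7),"s5":(270,220,7),"s7":(270,220,7),"s8":(270,220,7),"s9":(290,215,10),"s10":(290,215,10),"s11":(290,215,10)}
    return im,crops.get(f)
def warp(n,f,xs,ys,z):
    im,c=load(n,f)
    P=np.array([[proj(n,[*(K+x*ex+y*ey),z]) for x in xs] for y in ys])
    if c: P=(P-[c[0],c[1]]+.5)*c[2]-.5
    return cv2.remap(im,P[...,0].astype(np.float32),P[...,1].astype(np.float32),cv2.INTER_CUBIC)
xs=np.arange(.05,.135,.0003); ys=np.arange(-.03,.03,.001)
for f in["top0","t5","t6","t7","t8","last","tf_full"]:
    w=warp("top",f,xs,ys,.062); cv2.imwrite(f"pics/w_{f}.png",w)
    for lo,hi in((-.024,-.014),(-.008,-.004),(.008,.022)):
        p=w[(ys>lo)&(ys<hi)].mean(0)
        # darkest band 12mm wide: matched filter minimum (12mm dark, bright sides)
        k=np.r_[-np.ones(13),np.ones(40)*26/40,-np.ones(13)]
        r=np.correlate(p,-k/26,'valid'); i=r.argmax(); print(f,(lo,hi),round(1000*xs[i+33],2),round(r.max(),1),end=" | ")
    print()
v=np.vstack([cv2.resize(cv2.imread(f"pics/w_{f}.png"),(800,84)) for f in["top0","t5","t6","t7","t8","last","tf_full"]]); cv2.imwrite("pics/wall.png",v)
```

```text
top0 (-0.024, -0.014) 72.5 3.2 | top0 (-0.008, -0.004) 108.2 46.1 | top0 (0.008, 0.022) 103.7 19.7 | 
t5 (-0.024, -0.014) 80.0 42.4 | t5 (-0.008, -0.004) 80.3 57.6 | t5 (0.008, 0.022) 76.7 22.6 | 
t6 (-0.024, -0.014) 80.0 41.5 | t6 (-0.008, -0.004) 79.1 55.3 | t6 (0.008, 0.022) 79.7 27.8 | 
t7 (-0.024, -0.014) 79.7 41.3 | t7 (-0.008, -0.004) 80.6 47.9 | t7 (0.008, 0.022) 85.7 20.2 | 
t8 (-0.024, -0.014) 79.7 41.7 | t8 (-0.008, -0.004) 77.6 42.1 | t8 (0.008, 0.022) 89.3 24.5 | 
last (-0.024, -0.014) 79.7 42.2 | last (-0.008, -0.004) 78.8 52.2 | last (0.008, 0.022) 78.8 25.4 | 
tf_full (-0.024, -0.014) 105.5 4.5 | tf_full (-0.008, -0.004) 96.2 28.6 | tf_full (0.008, 0.022) 95.9 24.9 | [ WARN:0@1.051] global loadsave.cpp:1063 imwrite_ Unsupported depth image for selected encoder is fallbacked to CV_8U.
```

View pics/wall.png

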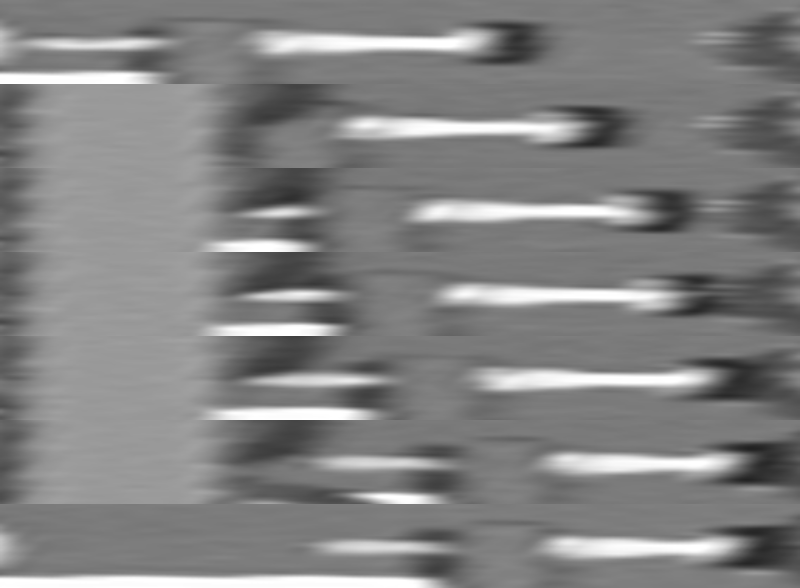

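Run:
```python
from h import *
fs=["top0","t5","t6","t7","t8","last","tf_full"]; turned=[0,20,35.9,42.9,51.9,None,None]
xs=np.arange(.05,.135,.0003); ys=np.arange(-.03,.03,.001)
W={f:cv2.imread(f"pics/w_{f}.png",0).astype(float) for f in fs}
rows=(ys>-.002)&(ys<.003)
print(ys[[np.argmax(W[f][:,100:200].mean(1)) for f in fs]])
P={f:cv2.resize(W[f][rows].mean(0)[None],None,fx=10,fy=1,interpolation=cv2.INTER_CUBIC)[0] for f in fs}
X=np.linspace(50,50+.3*len(xs),len(P["tf_full"]))
from numpy import argmax
for f,t in zip(fs,turned):
    p=P[f]; g=np.gradient(cv2.GaussianBlur(p[None],(0,0),8)[0])
    i0=int((70-50)/.03)+ (0 if t is None or t>0 else 0)
    # left edge: max positive grad beyond x>74 ; right: max negative after it
    L=[ (X>72+ (0.4538*(t if t is not None else 66))-2+2)][0]
    l=np.where(L,g,-9).argmax(); r=np.where(X>X[l]+12,g,9).argmin()
    lv=X[l]; rv=X[r]; print(f,t,"left",round(lv,2),"right",round(rv,2),"len",round(rv-lv,2),"pred travel",None if t is None else round(t*.4538,2))
# template shift of the screw-left part and foot part between frames
def shift(ref,f,a,b,lo,hi):
    seg=P[ref][(X>a)&(X<b)].astype(np.float32); q=P[f].astype(np.float32)
    r=cv2.matchTemplate(q[None],seg[None],cv2.TM_CCOEFF_NORMED)[0]
    s=(np.arange(len(r))*.0300+50)-X[X>a][0]
    m=(s>lo)&(s<hi); i=np.where(m,r,-2).argmax(); return round(s[i],2),round(r[i],3)
for ref,(a,b),(c,d) in(("top0",(72,84),(96,108)),("t6",(88,100),(112,124))):
    for f in fs: print(ref,f,"cross",shift(ref,f,a,b,-20,33),"foot",shift(ref,f,c,d,-20,33))
```

```text
[2.77555756e-17 2.77555756e-17 1.00000000e-03 2.77555756e-17
 1.00000000e-03 1.00000000e-03 2.90000000e-02]
top0 0 left 77.97 right 101.68 len 23.71 pred travel 0.0
t5 20 left 86.97 right 112.21 len 25.24 pred travel 9.08
t6 35.9 left 94.57 right 117.76 len 23.2 pred travel 16.29
t7 42.9 left 97.42 right 122.45 len 25.03 pred travel 19.47
t8 51.9 left 101.38 right 125.6 len 24.22 pred travel 23.55
last None left 108.91 right 128.36 len 19.45 pred travel None
tf_full None left 108.73 right 128.45 len 19.72 pred travel None
top0 top0 cross (np.float64(-0.01), np.float32(1.0)) foot (np.float64(-0.02), np.float32(1.0))
top0 t5 cross (np.float64(8.75), np.float32(0.991)) foot (np.float64(9.79), np.float32(0.999))
top0 t6 cross (np.float64(16.52), np.float32(0.988)) foot (np.float64(16.36), np.float32(0.997))
top0 t7 cross (np.float64(19.16), np.float32(0.99)) foot (np.float64(20.11), np.float32(0.993))
top0 t8 cross (np.float64(23.6), np.float32(0.999)) foot (np.float64(24.01), np.float32(0.999))
top0 last cross (np.float64(6.26), np.float32(0.995)) foot (np.float64(26.62), np.float32(0.999))
top0 tf_full cross (np.float64(6.65), np.float32(0.998)) foot (np.float64(26.68), np.float32(0.999))
t6 top0 cross (np.float64(-16.54), np.float32(0.988)) foot (np.float64(-16.4), np.float32(0.997))
t6 t5 cross (np.float64(-7.81), np.float32(0.998)) foot (np.float64(-6.62), np.float32(0.998))
t6 t6 cross (np.float64(-0.01), np.float32(1.0)) foot (np.float64(-0.02), np.float32(1.0))
t6 t7 cross (np.float64(2.63), np.float32(1.0)) foot (np.float64(3.73), np.float32(0.998))
t6 t8 cross (np.float64(6.92), np.float32(0.983)) foot (np.float64(7.66), np.float32(0.997))
t6 last cross (np.float64(13.79), np.float32(0.989)) foot (np.float64(10.27), np.float32(0.998))
t6 tf_full cross (np.float64(13.82), np.float32(0.989)) foot (np.float64(10.33), np.float32(0.998))
```

Run:
```python
from h import *
A=np.mean([eyes.capture("top").astype(float) for _ in range(6)],0)
S=np.mean([eyes.capture("scene").astype(float) for _ in range(6)],0)
np.savez("avg.npz",A=A,S=S)
K=np.array([.453,.0706])
g=np.arange(-.05,.05,.0002)
def warp(im,z):
    P=np.array([[proj("top",[K[0]-v,K[1]-u,z]) for u in g] for v in g]).astype(np.float32)
    return cv2.remap(im.astype(np.float32),P[...,0],P[...,1],cv2.INTER_CUBIC)
w0=warp(cv2.imread("pics/top0.png"),.098);w1=warp(A,.098)
cv2.imwrite("pics/kk.png",np.clip(cv2.resize(np.hstack([w0,w1]),(800,400)),0,255).astype(np.uint8))
# rotation match of disc r<22mm on gray
def pol(w): 
    gr=cv2.cvtColor(np.clip(w,0,255).astype(np.uint8),cv2.COLOR_BGR2GRAY)
    return cv2.warpPolar(gr,(200,1440),(250,250),150,cv2.WARP_POLAR_LINEAR).astype(float)
p0,p1=pol(w0),pol(w1)
for lo,hi in((30,190),(60,190),(35,60),(100,190)):
    a=p0[:,lo:hi]-p0[:,lo:hi].mean(0);b=p1[:,lo:hi]-p1[:,lo:hi].mean(0)
    c=[(np.roll(a,s,0)*b).sum()/np.sqrt((a*a).sum()*(b*b).sum()) for s in range(1440)]
    i=int(np.argmax(c)); print(lo,hi,i/4,round(c[i],3))
```

```text
30 190 69.5 0.854
60 190 69.5 0.872
35 60 0.0 0.897
100 190 69.25 0.934
```

View pics/kk.png

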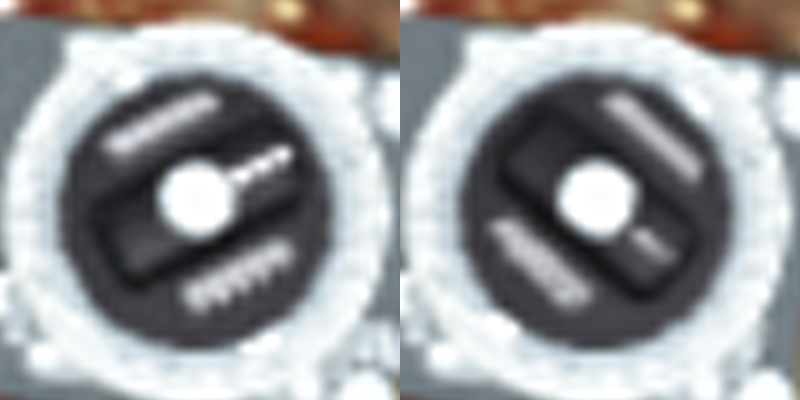

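Run:
```python
from h import *
d=np.load("avg.npz"); s0=cv2.imread("pics/scene0.png");t0=cv2.imread("pics/top0.png")
for nm,(x0,x1,y0,y1) in {"lid":(412,452,265,302),"toner":(455,485,230,255),"marker":(490,515,255,315)}.items():
    print(nm,np.abs(d["A"][y0:y1,x0:x1]-t0[y0:y1,x0:x1]).mean())
# tin: rim centre along clamp, by yellow blob shift
for im in(t0,d["A"].astype(np.uint8)):
    c=im[235:300,240:300]; m=(c[...,2]>200)&(c[...,1]>200)&(c[...,0]<200); y,x=np.nonzero(m); p=(x.mean()+240,y.mean()+235); print(p,atz("top",p,.09))
print(state()["t"],state()["wrist_force"])
bot.close_job()
```

```text
lid 10.528716216216216
toner 3.375925925925926
marker 62.96722222222222
(np.float64(268.37550200803213), np.float64(264.285140562249)) [0.4735025  0.24297769 0.09      ]
(np.float64(267.56938775510207), np.float64(264.1020408163265)) [0.47395698 0.24506142 0.09      ]
25.6 [-0.40074418  0.32284769 -1.09028683]
the job is handed in; nothing more can be done
```

Run:
```python
import numpy as np,cv2
A=np.load("avg.npz")["A"]; a=cv2.imread("pics/top0.png")[210:340,400:560]; b=A[210:340,400:560].astype(np.uint8)
cv2.imwrite("pics/by.png",cv2.resize(np.hstack([a,b]),None,fx=2.5,fy=2.5))
```

```text
(no output)
```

View pics/by.png

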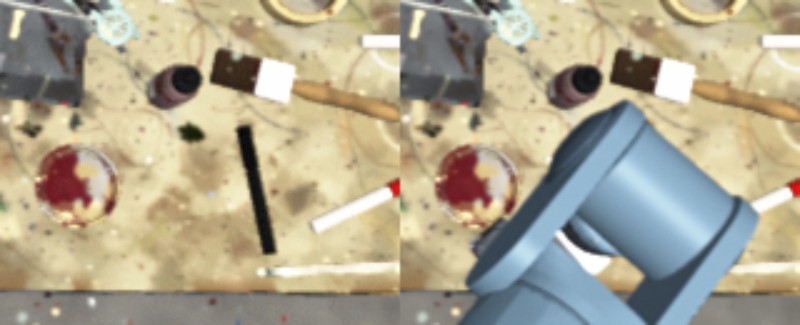

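I pinched both tabs, turned the knob clockwise until the wrist moment read about 0.59 N m (about 21–23 N on the foot), then opened the fingers slowly. The knob locked, and I handed the job in at about 25.6 s with the arm clear of everything; no verdict was reported.

What the last checks showed:
- **Knob:** it turned about 69.4° in the top view, which matches tooth 14 at 69.8°. By that and the tooth spacing, the foot should now press with about 16 N.
- **Tabs:** the picture shows them sprung out, about 42–43 mm centre to centre.
- **Tin:** it moved about 2 mm into the vee and looks upright in the pictures.
- **Lid and bottle:** they have not moved in the top view. Only a small strip of the lid is hidden behind the arm.

Checks that disagreed or were incomplete:
- **Rack travel:** it read 30.5 mm by image edges, against 31.7 mm expected for tooth 14. The spring compression I measured was about 4.5 mm, or 13–14 N, a little under the 16 N estimate but still within 10–30 N.
- **Marker:** the arm hid it in the final picture, so I could not see it. The fingers never came below about 0.2 m near it.

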